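# Reload the bonding jig on the repair bench

## Task

First take every burnt-out module (rusty-red block) off the jig's pins and lay it in the green scrap tray. Then lower each good module (blue block) from the dark mat over the two pins of a free nest until its plate rests flush, and push that nest's red toggle handle back and down past its dead point so that the pad holds the plate; leave the other things on the bench alone.

Things in the scene. Friction and masses are not known exactly. Their poses are not given: they have to be found in the camera images.
- good1_mid (a point): good power module, loose, 140 g (may be absent): bright plate 64 (its x) x 84 (its y) x 8 mm with a dark-blue block on its middle, 22 (x) x 24 (y) mm, from 8 to 38 mm above the underside, white square on top; two 11 mm through holes at (x,y) = (-20,+30) and (+20,-30) mm, so half a turn fits the same. Point: on the block's axis, 19 mm above the underside. z up.
- good2_mid (a point): good power module, loose, 140 g (may be absent): bright plate 64 (its x) x 84 (its y) x 8 mm with a dark-blue block on its middle, 22 (x) x 24 (y) mm, from 8 to 38 mm above the underside, white square on top; two 11 mm through holes at (x,y) = (-20,+30) and (+20,-30) mm, so half a turn fits the same. Point: on the block's axis, 19 mm above the underside. z up.
- good3_mid (a point): good power module, loose, 140 g (may be absent): bright plate 64 (its x) x 84 (its y) x 8 mm with a dark-blue block on its middle, 22 (x) x 24 (y) mm, from 8 to 38 mm above the underside, white square on top; two 11 mm through holes at (x,y) = (-20,+30) and (+20,-30) mm, so half a turn fits the same. Point: on the block's axis, 19 mm above the underside. z up.
- dead1_mid (a point): burnt-out power module, loose (may be absent): same shape, mass and point as a good one, but a dull brown plate and a rusty-red block with a black square on top. It starts on the pins of nest 1.
- dead2_mid (a point): burnt-out power module, loose (may be absent): same shape, mass and point as a good one, but a dull brown plate and a rusty-red block with a black square on top. It starts on the pins of nest 2.
- dead3_mid (a point): burnt-out power module, loose (may be absent): same shape, mass and point as a good one, but a dull brown plate and a rusty-red block with a black square on top. It starts on the pins of nest 3.
- nest1_seat (a point): clamping station 1, fixed: aluminium nest block 76 (x) x 96 (y) x 24 mm high with two steel locating pins of 8 mm diameter, tapered tips, standing 14 mm above its top at (x,y) = (-20,+30) and (+20,-30) mm. Point: centre of the block's top face, 24 mm above the table. z up; x points to its toggle clamp, which stands behind the block (from x = 38 to 101 mm, cheeks up to 52 mm above the table).
- clamp1 (a joint): handle angle of station 1's toggle clamp (rad): 0 open, handle 1.30 above level, leaning to nest +x, arm up; grows as pushed back and down; dead point 1.20, stop 1.40 (0.10 below level). Pivot along nest y at x = 88, y = 0 mm, 18 mm above the seat point; red round grip, 16 mm thick, 32 to 102 mm from the pivot. The pad meets a plate at about 0.9.
- pad1: black rubber pad, 14 mm across, on the hold-down arm of clamp 1; closed, it bears on the plate at nest x = 24, y = 0 mm. Sprung: it resists the handle with at most about 6 N at the grip up to the dead point; past it the spring snaps the handle to its stop and presses the plate with about 15 N. Origin: the arm's pivot, nest x = 58 mm, 18 mm above the seat
- nest2_seat (a point): clamping station 2, fixed: aluminium nest block 76 (x) x 96 (y) x 24 mm high with two steel locating pins of 8 mm diameter, tapered tips, standing 14 mm above its top at (x,y) = (-20,+30) and (+20,-30) mm. Point: centre of the block's top face, 24 mm above the table. z up; x points to its toggle clamp, which stands behind the block (from x = 38 to 101 mm, cheeks up to 52 mm above the table).
- clamp2 (a joint): handle angle of station 2's toggle clamp (rad): 0 open, handle 1.30 above level, leaning to nest +x, arm up; grows as pushed back and down; dead point 1.20, stop 1.40 (0.10 below level). Pivot along nest y at x = 88, y = 0 mm, 18 mm above the seat point; red round grip, 16 mm thick, 32 to 102 mm from the pivot. The pad meets a plate at about 0.9.
- pad2: black rubber pad, 14 mm across, on the hold-down arm of clamp 2; closed, it bears on the plate at nest x = 24, y = 0 mm. Sprung: it resists the handle with at most about 6 N at the grip up to the dead point; past it the spring snaps the handle to its stop and presses the plate with about 15 N. Origin: the arm's pivot, nest x = 58 mm, 18 mm above the seat
- nest3_seat (a point): clamping station 3, fixed: aluminium nest block 76 (x) x 96 (y) x 24 mm high with two steel locating pins of 8 mm diameter, tapered tips, standing 14 mm above its top at (x,y) = (-20,+30) and (+20,-30) mm. Point: centre of the block's top face, 24 mm above the table. z up; x points to its toggle clamp, which stands behind the block (from x = 38 to 101 mm, cheeks up to 52 mm above the table).
- clamp3 (a joint): handle angle of station 3's toggle clamp (rad): 0 open, handle 1.30 above level, leaning to nest +x, arm up; grows as pushed back and down; dead point 1.20, stop 1.40 (0.10 below level). Pivot along nest y at x = 88, y = 0 mm, 18 mm above the seat point; red round grip, 16 mm thick, 32 to 102 mm from the pivot. The pad meets a plate at about 0.9.
- pad3: black rubber pad, 14 mm across, on the hold-down arm of clamp 3; closed, it bears on the plate at nest x = 24, y = 0 mm. Sprung: it resists the handle with at most about 6 N at the grip up to the dead point; past it the spring snaps the handle to its stop and presses the plate with about 15 N. Origin: the arm's pivot, nest x = 58 mm, 18 mm above the seat
- tray_in (a point): green plastic scrap tray, fixed, outside 250 (x) x 190 (y) x 28 mm high, walls 5 mm. Point: centre of its inner floor, 5 mm above the table. The good modules lie on a flat dark mat on the other side of the stations.
- spool: blue solder spool, 44 mm across, 34 mm high, standing; a bystander, leave it alone. Origin: its underside's centre
- driver: yellow screwdriver lying, 150 mm; a bystander, leave it alone. Origin: about its middle
- flux: small flux jar, 42 mm across, 50 mm high; a bystander, leave it alone. Origin: its underside's centre
- meter: black multimeter lying, 150 x 75 x 45 mm; a bystander, leave it alone. Origin: its underside's centre
- mug: white mug, 80 mm across, 90 mm high; a bystander, leave it alone. Origin: its underside's centre
- tape: roll of yellow tape, 64 mm across, 19 mm high; a bystander, leave it alone. Origin: its underside's centre
Mind the look-alikes: they are no part of the job. Leave any pink look-alike of the part that bears good1_mid alone.

How it is judged:
By the outcome, as a careful person would: the job done as asked, in the order asked, and still so for the second after the job is handed in, with the robot touching nothing.
Of dead1, dead2, dead3 only 2 to 3 are there at a start; the rules pass over those that are not, and their reading is None.
Of good1, good2, good3 only 2 to 3 are there at a start; the rules pass over those that are not, and their reading is None.
At some moment in a run one of good1, good2, good3 may be knocked a few centimetres aside while the robot is not near it.
It also fails if it takes over 210 s, if anything falls off the work surface, if the arm or the gripper's body presses on something with over 40 N, if the wrist force passes 120 N, or if a joint passes its speed limit or range.

## Robot

A 6-joint arm with a two-finger parallel gripper is mounted at the origin on the work surface. World frame = base frame: x ahead of the robot, y to its left, z up, the work surface at z = 0. Lengths are in m, angles in rad, forces in N, time in s.
With the tool pointing down it reaches from about 0.35 to 0.85 m from the base axis. Payload 8.1 kg.
Tool frame: the origin (TCP) lies on the mounting face of the last link; the fingertips stand 186 mm ahead of it and the grasp point (between the pads) lies 167 mm ahead of it; z points along the fingers, y is the line along which they close (so a half turn about z gives the same grasp; the last joint's range is limited). The gripper opens to 93 mm and grips with 3 to 60 N. Pads are 15 mm wide; open, the fingers measure 128 mm over their backs; the gripper's body (75 mm by 188 mm) begins 65 mm behind the grasp point.
Start: joints at [-1.254, 0.13, 1.488, -0, 1.523, -0.085], TCP at [0.235, -0.552, 0.405] pointing down, gripper open.
Joint ranges: [-2.96, 2.96], [-0.89, 2.26], [0.02, 2.5], [-1.34, 4.48], [0, 2.73], [-2.66, 2.66]. Speed limits (rad/s): [2.39, 2.39, 2.79, 3.14, 3.14, 3.14].

## Interface

Orientations are given as a rotation vector (axis times angle).
In Python, from plant import read_state, read_camera, camera_params, close_job gives the robot as it stands. The module is installed in compiled form; this text tells all that it offers.
- The arm moves only by the tool servo_tool, never from a script. Its argument "increments" is a list of rows, each an object with "slide": the shift along the tool's x, y, z in mm, a list of three; "dr": the turn, a rotation vector about the tool's x, y, z in rad, a list of three; "jaw": the closure, from 0 (fully open) to 1 (shut). In form: [{"slide": [x, y, z], "dr": [ax, ay, az], "jaw": jaw}, ...]. A call has 1 to 20 rows; each row is the pose to reach, as a shift and turn from the pose commanded when the call began, along the tool's axes at that moment; what a row does not reach only later rows make up. A row lasts 1/10 s, in which the tool goes at most 50 mm and 8.59 degrees, less where a joint would pass 70% of its speed; a pose out of reach is approached as far as the arm can. A call with a gripper value outside its range is refused whole. The fingers move at their own pace and stop on an object; "force" is the grip in N (left out, the last holds). Time passes only in rows, so rows that repeat a pose let the fingers close. It gives the time, the measured TCP pose, the force, the opening and the grip force at its end, in the units of the state.
- read_state(): the state, without advancing time (a new reading comes with each control period).
- read_camera(name): name is "scene" or "top" or "wrist"; returns (picture, depth): 420x560x3 uint8, red, green, blue; 420x560 float32, m along the optical axis (not along the pixel's ray), 0 where there is no reading.
- camera_params(name): a dict with "fx", "fy", "cx", "cy" (pixels), "rvec" (rotation vector, rad) and "tvec" (3), from world to camera coordinates, as OpenCV has them. Camera axes: x right, y down, z forward; pixel columns grow to the right and rows downward; lengths in m; the calibration is good to about 2 mm. A picture is of the moment at which its call begins: read the wrist's pose just before it. camera_params takes no time and is no camera call; for the wrist camera it gives the pose at the moment of the call.
- close_job(): hands the job in; it is judged then, once.
The state is a dict: "t": time; "q": joint angles; "dq": joint speeds; "joint_torque": joint torques, N m; "tool_pos": TCP position; "orientation": TCP orientation; "force": force on the tool from outside, world axes, zero at the start; "wrist_torque": the same for the moment, N m; "opening": finger opening in m; "gripper_force": force on a finger pad.
Only numpy, scipy, OpenCV 4.12 (cv2) and the standard library are available. Lean on these libraries where they do the work, as an engineer would, in place of code of your own. Each camera call takes 0.05 s, during which the arm holds its last target. There are 200 camera calls.

## Working session

There is one attempt and no reset: what is moved stays moved. The work goes in short steps, Python scripts to look and compute and a tool call to move; the robot and the scene stay as the last step left them, time stands still between calls to the robot, and variables do not carry over. Pictures are saved under pics/ and viewed, at most 14 in all, crops included, and the job is handed in when it is done.

Besides the shell and the picture viewer there is one more tool, called after "Request:" in YAML: its name, and indented under it one key for each argument. servo_tool: Moves the arm, as the interface text tells. Its arguments: {"type":"object","properties":{"increments":{"type":"array"},"force":{"type":"number"}},"required":["increments"]}

```bash
mkdir -p pics; cat > h.py <<'E'
import numpy as np, cv2
from plant import read_state, read_camera, camera_params, close_job
def cam(n):
    p=camera_params(n); K=np.array([[p['fx'],0,p['cx']],[0,p['fy'],p['cy']],[0,0,1]]); R=cv2.Rodrigues(np.array(p['rvec'],float))[0]; return K,R,np.array(p['tvec'],float)
def ray(n,uv,z,c=None):
    K,R,t=c or cam(n); uv=np.atleast_2d(uv).astype(float)
    d=np.c_[uv,np.ones(len(uv))]@np.linalg.inv(K).T@R; o=-R.T@t
    return o+d*((z-o[2])/d[:,2])[:,None]
def proj(n,P,c=None):
    K,R,t=c or cam(n); q=(np.atleast_2d(P)@R.T+t)@K.T; return q[:,:2]/q[:,2:]
def snap(n,f):
    c=cam(n); im,d=read_camera(n); cv2.imwrite('pics/'+f,im[:,:,::-1]); np.savez('pics/'+f[:-4]+'.npz',im=im,d=d,K=c[0],R=c[1],t=c[2]); return im,d,c
E
python3 - <<'E'
from h import *
print(read_state())
for n in('top','scene'):
    snap(n,n+'0.png'); print(camera_params(n))
E
```

```text
{'t': 0.0, 'q': array([-1.25437858e+00,  1.31130317e-01,  1.48930190e+00,  2.61924163e-06,
        1.52303074e+00, -8.54224077e-02]), 'dq': array([-7.73706606e-04, -9.96317684e-04, -6.47281363e-04, -1.66369313e-04,
       -8.23475543e-04,  2.00827666e-05]), 'joint_torque': array([ 2.26128621e-03, -5.59846687e+01, -4.91754019e+01,  7.68924016e-02,
        3.54654598e-02, -1.53811893e-04]), 'tool_pos': array([ 0.23459978, -0.55196862,  0.40369315]), 'orientation': array([-3.07657366e+00, -6.26599711e-01,  3.34283339e-04]), 'force': array([-0.19328639, -0.09752027,  0.21207127]), 'wrist_torque': array([0.03891912, 0.00797524, 0.02142   ]), 'gripper_force': 0.0, 'opening': 0.092831370494656}
{'fx': 509.63898501255943, 'fy': 509.63898501255943, 'cx': 277.57312344922633, 'cy': 212.774209200535, 'rvec': array([ 2.1165417 , -2.16618649,  0.15872583]), 'tvec': array([0.10127822, 0.5528886 , 1.34646394])}
{'fx': 532.4547543262487, 'fy': 532.4547543262487, 'cx': 285.0604589233897, 'cy': 212.12217270288016, 'rvec': array([ 1.23336492,  2.54356684, -0.6782012 ]), 'tvec': array([ 0.27557572, -0.38455129,  1.62291102])}
```

View pics/top0.png

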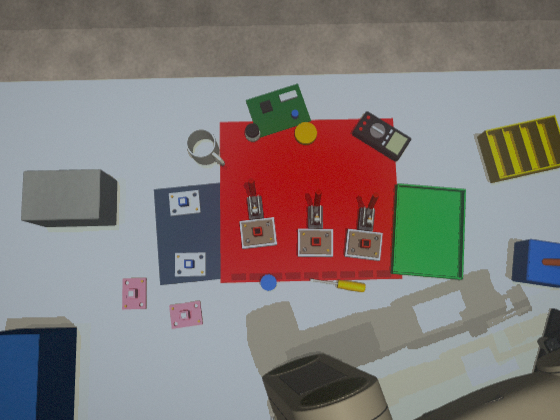

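View pics/scene0.png

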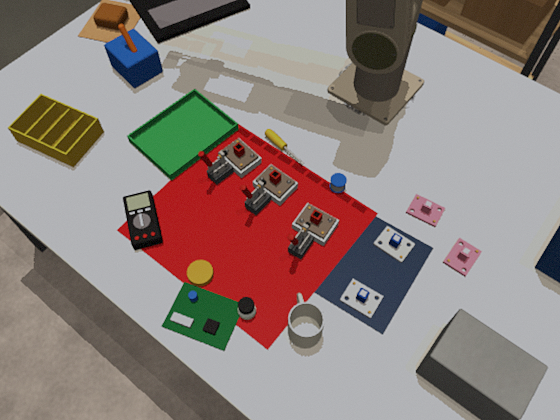

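The top view shows two good modules (blue block, bright plate) on the dark mat at (183,202) and (189,264). The pink look-alikes are off the mat at (133,293) and (186,315), so I leave them. Three dead modules sit on the nests at (258,231), (316,241) and (365,243), and the green tray is at (429,232). Next I measure these positions and check an enlarged crop.

```bash
cat > meas.py <<'E'
from h import *
def blobs(mask,amin):
    n,l,s,c=cv2.connectedComponentsWithStats(mask.astype(np.uint8)); return [(l==i) for i in range(1,n) if s[i,4]>=amin]
def rect(m,z,c):
    cn=max(cv2.findContours(m.astype(np.uint8),cv2.RETR_EXTERNAL,cv2.CHAIN_APPROX_NONE)[0],key=cv2.contourArea)[:,0]
    w=ray('',cn,z,c)[:,:2]; (ctr,sz,a)=cv2.minAreaRect((w*1000).astype(np.float32)); 
    if sz[0]>sz[1]: sz=sz[::-1]; a+=90      # a = direction of short side (x)
    a=(a+90)%180-90
    return np.round(ctr,1),np.round(sz,1),round(a,1)
E
cat > m1.py <<'E'
from meas import *
for n in('top','scene'):
    f=np.load(f'pics/{n}0.npz'); im=f['im']; c=(f['K'],f['R'],f['t']); h=cv2.cvtColor(im,cv2.COLOR_RGB2HSV).astype(int); H,S,V=h[...,0],h[...,1],h[...,2]
    print(n)
    # dark-blue blocks
    for m in blobs((H>105)&(H<128)&(S>120)&(V>40),20):
        v,u=np.where(m); 
        if len(u)<400: print('blue',u.mean().round(1),v.mean().round(1),len(u),ray(n,[u.mean(),v.mean()],.03,c).round(4)[0])
    g=max(blobs((H>50)&(H<75)&(S>150)&(V>40),500),key=np.sum); print('tray',rect(g,.028,c))
f=np.load('pics/top0.npz'); im=f['im']; print([im[v,u] for u,v in((258,222),(300,235),(316,255),(365,255),(310,241),(316,241),(183,193),(205,264),(183,202))])
cv2.imwrite('pics/crop.png',cv2.resize(im[175:335,110:400,::-1],None,fx=2.75,fy=2.75,interpolation=cv2.INTER_CUBIC))
E
python3 m1.py
```

```text
top
blue 294.5 112.9 37 [0.8418 0.0339 0.03  ]
blue 182.7 201.6 29 [0.5944 0.3495 0.03  ]
blue 188.5 263.5 37 [0.4236 0.333  0.03  ]
blue 268.0 282.2 194 [0.3686 0.1184 0.03  ]
tray (array([ 495.4, -321.8]), array([181.4, 240.1]), 83.7)
scene
blue 431.6 23.8 255 [-0.3125  0.0057  0.03  ]
blue 337.7 180.1 180 [0.3707 0.1179 0.03  ]
blue 394.5 241.8 66 [0.4328 0.3347 0.03  ]
blue 361.7 296.3 63 [0.6025 0.3511 0.03  ]
blue 192.7 295.8 71 [0.8471 0.0395 0.03  ]
tray (array([ 505.9, -316.4]), array([201.1, 252.5]), 83.7)
[array([123, 103,  90], dtype=uint8), array([120, 108, 101], dtype=uint8), array([162, 167, 170], dtype=uint8), array([117, 103,  86], dtype=uint8), array([89, 73, 63], dtype=uint8), array([58, 39, 36], dtype=uint8), array([163, 171, 178], dtype=uint8), array([113, 115, 122], dtype=uint8), array([162, 171, 179], dtype=uint8)]
```

View pics/crop.png

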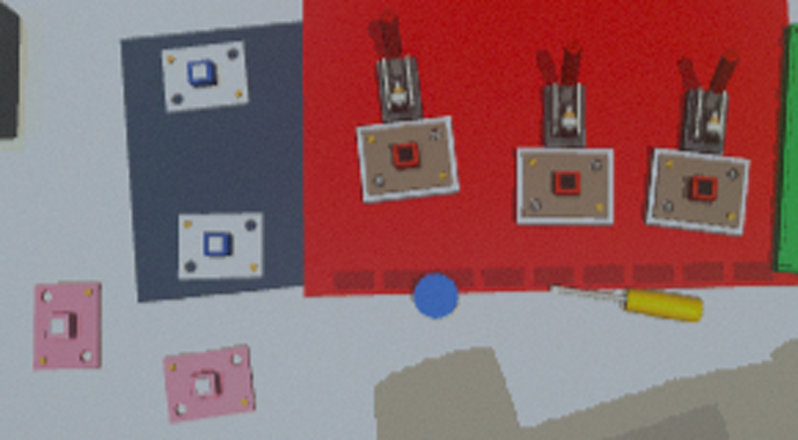

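The crop confirms it: the two blue-block modules on the mat are good, the pink ones are not, and all three dead modules are on their pins with the handles up.

```bash
cat > m2.py <<'E'
from meas import *
f=np.load('pics/top0.npz'); im=f['im']; c=(f['K'],f['R'],f['t']); h=cv2.cvtColor(im,cv2.COLOR_RGB2HSV).astype(int); H,S,V=h[...,0],h[...,1],h[...,2]
def near(mask,u,v,r=32):
    M=np.zeros(mask.shape,bool); M[v-r:v+r,u-r:u+r]=mask[v-r:v+r,u-r:u+r]; M=cv2.morphologyEx(M.astype(np.uint8),cv2.MORPH_OPEN,np.ones((5,5))); return max(blobs(M,50),key=np.sum)
for i,(u,v) in enumerate(((258,231),(316,241),(365,243))):
    m=near((S<130)&(V>60),u,v,26); print('nest',i+1,rect(m,.024,c))
    m=near((S>30)&(S<90)&(H<30),u,v,26); print('  brown',rect(m,.032,c))
    r=(H<8)|(H>172); r&=(S>150); 
    M=np.zeros_like(r); M[v-8:v+8,u-8:u+8]=1; b=np.argwhere(M&(V<60))
    print('  blk',b.mean(0)[::-1].round(1), ray('',b.mean(0)[::-1],.062,c).round(4))
for u,v in ((183,202),(189,264)):
    m=near((S<60)&(V>80),u,v,26); print('good',rect(m,.008,c))
    M=near((V>140)|(S>90),u,v,9)
E
python3 m2.py; python3 -c "
from h import *; print(camera_params('wrist'))
from scipy.spatial.transform import Rotation as R
print(R.from_rotvec(read_state()['orientation']).as_matrix().round(3))"
```

```text
nest 1 (array([524.1, 145.9]), array([ 96.4, 118.5]), -85.0)
  brown (array([503.6, 143.1]), array([63.1, 81.9]), -0.7)
  blk [257.7 230.7] [[0.5049 0.1426 0.062 ]]
nest 2 (array([492.6, -12.7]), array([ 93.3, 113.1]), 88.3)
  brown (array([473.9, -11.6]), array([60. , 81.9]), -1.3)
  blk [316.1 241.1] [[ 0.4733 -0.0125  0.062 ]]
nest 3 (array([ 475. , -144.5]), array([97.6, 98.6]), -8.5)
  brown (array([ 465.3, -144. ]), array([62.7, 83.3]), -7.1)
  blk [365.9 242.6] [[ 0.4662 -0.1447  0.062 ]]
good (array([654.4, 354.8]), array([ 34.6, 144.7]), -1.4)
good (array([423.5, 332.8]), array([65.8, 83.5]), -1.3)
{'fx': 336.50873607808376, 'fy': 336.50873607808376, 'cx': 282.340526571097, 'cy': 214.0747774559627, 'rvec': array([-2.40971318,  1.59547932,  0.23480502]), 'tvec': array([-0.60043214, -0.03352847,  0.3909054 ])}
[[ 0.92   0.391 -0.001]
 [ 0.391 -0.92   0.002]
 [ 0.    -0.002 -1.   ]]
```

```bash
cat >> h.py <<'E'
from scipy.spatial.transform import Rotation as Ro
def plan(x,y,z,yaw):
    """slide mm and dr to TCP (mm) with tool down, tool x at yaw deg"""
    s=read_state(); R0=Ro.from_rotvec(s['orientation']); R1=Ro.from_euler('z',yaw,degrees=True)*Ro.from_euler('x',180,degrees=True)
    p=R0.inv().apply(np.array([x,y,z])/1000-s['tool_pos'])*1000; r=(R0.inv()*R1).as_rotvec(); print('slide',p.round(1),'dr',r.round(3))
E
python3 -c "
from h import *
K,R,t=cam('wrist');s=read_state();T=Ro.from_rotvec(s['orientation'])
print(T.inv().apply(-R.T@t-s['tool_pos']), T.inv().apply(R))
plan(440,-144,405,0)"
```

```text
[0.07955174 0.00102723 0.02016129] [[-8.20194319e-04  9.99999228e-01 -9.33496700e-04]
 [-9.57890451e-01 -1.05369387e-03 -2.87131979e-01]
 [-2.87132741e-01  6.58683557e-04  9.57890576e-01]]
slide [ 348.6 -295.2   -0.7] dr [-0.002  0.     0.402]
```

```bash
python3 -c "
from h import *
plan(490,-144,340,-6)"
```

```text
slide [ 394.6 -275.5   64.3] dr [-0.002  0.     0.507]
```

Request:
servo_tool:
  increments:
    - {"slide": [395, -275, 20], "dr": [0, 0, 0.507], "jaw": 0.3}
    - {"slide": [395, -275, 20], "dr": [0, 0, 0.507], "jaw": 0.3}
    - {"slide": [395, -275, 20], "dr": [0, 0, 0.507], "jaw": 0.3}
    - {"slide": [395, -275, 20], "dr": [0, 0, 0.507], "jaw": 0.3}
    - {"slide": [395, -275, 20], "dr": [0, 0, 0.507], "jaw": 0.3}
    - {"slide": [395, -275, 20], "dr": [0, 0, 0.507], "jaw": 0.3}
    - {"slide": [395, -275, 20], "dr": [0, 0, 0.507], "jaw": 0.3}
    - {"slide": [395, -275, 20], "dr": [0, 0, 0.507], "jaw": 0.3}
    - {"slide": [395, -275, 20], "dr": [0, 0, 0.507], "jaw": 0.3}
    - {"slide": [395, -275, 20], "dr": [0, 0, 0.507], "jaw": 0.3}
    - {"slide": [395, -275, 20], "dr": [0, 0, 0.507], "jaw": 0.3}
    - {"slide": [395, -275, 64], "dr": [-0.002, 0, 0.507], "jaw": 0.3}
    - {"slide": [395, -275, 64], "dr": [-0.002, 0, 0.507], "jaw": 0.3}
    - {"slide": [395, -275, 64], "dr": [-0.002, 0, 0.507], "jaw": 0.3}
    - {"slide": [395, -275, 64], "dr": [-0.002, 0, 0.507], "jaw": 0.3}

```text
t: 1.6
tool_pos: [0.4908, -0.1454, 0.3423]
orientation: [3.135, -0.167, 0.003]
force: [0.4, -0.0, 0.2]
opening: 0.0649
gripper_force: 0.0
```

```bash
python3 -c "
from h import *
s=read_state();print(s['t'],s['tool_pos'],s['opening'],s['q']); snap('wrist','w3.png')"
```

```text
1.6 [ 0.49077089 -0.14541579  0.34230594] 0.06492970585363368 [-3.87597746e-01 -7.22025768e-02  1.80970824e+00 -1.77258339e-03
  1.40174411e+00  1.28970601e+00]
```

View pics/w3.png

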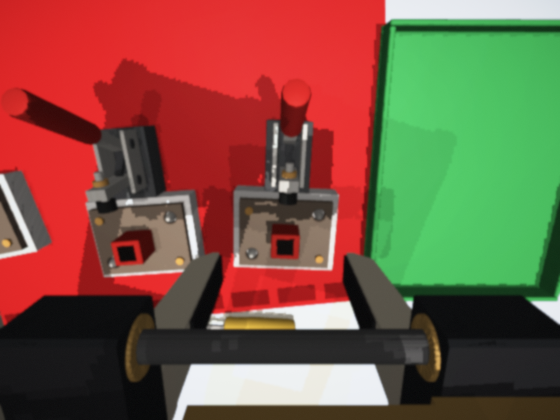

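```bash
cat > dead.py <<'E'
from meas import *
def load(f): f=np.load(f'pics/{f}.npz'); return f['im'],(f['K'],f['R'],f['t'])
def dead(f,u,v,r=80,zt=.062,zp=.032):
    im,c=load(f); h=cv2.cvtColor(im,cv2.COLOR_RGB2HSV).astype(int); H,S,V=h[...,0],h[...,1],h[...,2]
    W=np.zeros(S.shape,bool); W[max(0,v-r):v+r,max(0,u-r):u+r]=1
    red=W&((H<8)|(H>172))&(S>140)
    b=np.zeros_like(W); b[v-14:v+14,u-14:u+14]=1; b&=(V<60)&(S<150)
    b=max(blobs(b,10),key=np.sum); p=np.argwhere(b).mean(0)[::-1]; print(' blk',p.round(1),(ray('',p,zt,c)[0]*1000).round(1))
    br=W&(S>25)&(S<110)&(H<25)&(V>40); br=cv2.morphologyEx(br.astype(np.uint8),cv2.MORPH_OPEN,np.ones((5,5)))
    br=max(blobs(br,200),key=np.sum); print(' plate',rect(br,zp,c))
    g=(im.astype(int).max(2)-im.astype(int).min(2))
    return br
if __name__=='__main__':
    import sys
    m=dead('w3',285,244); m2=dead('w3',131,252)
    im,c=load('w3'); o=im.copy(); o[m|m2]=(0,255,0); cv2.imwrite('pics/ov.png',cv2.resize(o[150:300,60:400,::-1],None,fx=2.3,fy=2.3))
E
python3 dead.py
```

```text
blk [284.5 247. ] [ 464.8 -146.5   62. ]
 plate (array([ 464.7, -146.7]), array([67.7, 83.6]), -8.5)
 blk [126.  253.3] [473.4 -14.3  62. ]
 plate (array([441.5, -23.3]), array([103.6, 130.2]), 88.2)
```

View pics/ov.png

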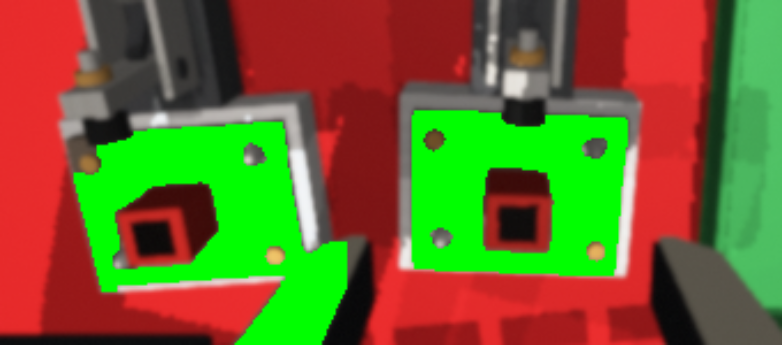

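The overlay shows a clean plate mask on nest 3 and the pins visible at about (319,214) and (251,254). The arms are up and clear. I'll use the pins to get the nest's position and yaw.

```bash
cat >> h.py <<'E'
def pins(a,b,z=.036,c=None):
    A,B=ray('wrist',[a,b],z,c)[:,:2]*1000; m=(A+B)/2; d=B-A; yaw=np.degrees(np.arctan2(d[1],d[0])-np.arctan2(-60,40)); print('mid',m.round(1),'len',np.hypot(*d).round(1),'yaw',yaw.round(2)); return m,yaw
E
python3 -c "
from dead import *
im,c=load('w3')
pins((251.3,253.5),(318.7,214.3),.036,c)
pins((60+121/2.3,150+257/2.3),(60+254/2.3,150+154/2.3),.036,c)
plan(464.8,-146.5,24+29+167,-6.9);s=read_state();print(s['orientation'],np.degrees(Ro.from_rotvec(s['orientation']).as_euler('zyx')))"
```

```text
mid [ 466.5 -146.8] len 71.5 yaw -8.13
mid [475.2 -16.8] len 72.0 yaw -2.87
slide [-26.3   3.5 122.6] dr [ 0.003 -0.003  0.014]
[ 3.13439803 -0.16657583  0.00417847] [6.08438970e+00 1.43912976e-01 1.79833494e+02]
```

```bash
python3 -c "
from h import *
plan(465.5,-146.7,24+29+167,-8)"
```

```text
slide [-25.5   3.6 122.6] dr [ 0.003 -0.003  0.033]
```

Request:
servo_tool:
  increments:
    - {"slide": [-25.5, 3.6, 20], "dr": [0.003, -0.003, 0.033], "jaw": 0.3}
    - {"slide": [-25.5, 3.6, 50], "dr": [0.003, -0.003, 0.033], "jaw": 0.3}
    - {"slide": [-25.5, 3.6, 80], "dr": [0.003, -0.003, 0.033], "jaw": 0.3}
    - {"slide": [-25.5, 3.6, 105], "dr": [0.003, -0.003, 0.033], "jaw": 0.3}
    - {"slide": [-25.5, 3.6, 117], "dr": [0.003, -0.003, 0.033], "jaw": 0.3}
    - {"slide": [-25.5, 3.6, 122], "dr": [0.003, -0.003, 0.033], "jaw": 0.3}
    - {"slide": [-25.5, 3.6, 122], "dr": [0.003, -0.003, 0.033], "jaw": 0.3}
    - {"slide": [-25.5, 3.6, 122], "dr": [0.003, -0.003, 0.033], "jaw": 0.9}
    - {"slide": [-25.5, 3.6, 122], "dr": [0.003, -0.003, 0.033], "jaw": 0.9}
    - {"slide": [-25.5, 3.6, 122], "dr": [0.003, -0.003, 0.033], "jaw": 0.9}
    - {"slide": [-25.5, 3.6, 122], "dr": [0.003, -0.003, 0.033], "jaw": 0.9}
    - {"slide": [-25.5, 3.6, 122], "dr": [0.003, -0.003, 0.033], "jaw": 0.9}
    - {"slide": [-25.5, 3.6, 122], "dr": [0.003, -0.003, 0.033], "jaw": 0.9}
  force: 20

```text
t: 2.95
tool_pos: [0.465, -0.1458, 0.2188]
orientation: [-3.133, 0.217, 0.004]
force: [-0.0, 0.4, 1.7]
opening: 0.0238
gripper_force: 20.0
```

```bash
python3 -c "
from h import *
plan(575,-329,201,-6.3);plan(575,-329,290,-6.3)"
```

```text
slide [134.2 166.4  17.4] dr [-0.001  0.002 -0.028]
slide [134.  166.3 -71.6] dr [-0.001  0.002 -0.028]
```

Request:
servo_tool:
  increments:
    - {"slide": [0, 0, -8], "dr": [0, 0, 0], "jaw": 0.9}
    - {"slide": [0, 0, -20], "dr": [0, 0, 0], "jaw": 0.9}
    - {"slide": [0, 0, -45], "dr": [0, 0, 0], "jaw": 0.9}
    - {"slide": [0, 0, -72], "dr": [0, 0, 0], "jaw": 0.9}
    - {"slide": [20, 30, -72], "dr": [0, 0, -0.028], "jaw": 0.9}
    - {"slide": [50, 70, -72], "dr": [0, 0, -0.028], "jaw": 0.9}
    - {"slide": [80, 110, -72], "dr": [0, 0, -0.028], "jaw": 0.9}
    - {"slide": [110, 140, -72], "dr": [0, 0, -0.028], "jaw": 0.9}
    - {"slide": [134, 166, -72], "dr": [0, 0, -0.028], "jaw": 0.9}
    - {"slide": [134, 166, -60], "dr": [0, 0, -0.028], "jaw": 0.9}
    - {"slide": [134, 166, -25], "dr": [0, 0, -0.028], "jaw": 0.9}
    - {"slide": [134, 166, 3], "dr": [0, 0, -0.028], "jaw": 0.9}
    - {"slide": [134, 166, 12], "dr": [0, 0, -0.028], "jaw": 0.9}
    - {"slide": [134, 166, 16], "dr": [0, 0, -0.028], "jaw": 0.9}
    - {"slide": [134, 166, 18], "dr": [0, 0, -0.028], "jaw": 0.9}
    - {"slide": [134, 166, 18], "dr": [0, 0, -0.028], "jaw": 0.3}
    - {"slide": [134, 166, 18], "dr": [0, 0, -0.028], "jaw": 0.3}
    - {"slide": [134, 166, 18], "dr": [0, 0, -0.028], "jaw": 0.3}
    - {"slide": [134, 166, 0], "dr": [0, 0, -0.028], "jaw": 0.3}
    - {"slide": [134, 166, -40], "dr": [0, 0, -0.028], "jaw": 0.3}

```text
t: 4.95
tool_pos: [0.5734, -0.3277, 0.2558]
orientation: [-3.132, 0.173, 0.013]
force: [-0.0, -0.4, 0.2]
opening: 0.0593
gripper_force: 0.0
```

```bash
python3 -c "
from h import *
plan(500,-14,350,-3)"
```

```text
slide [-108.3 -304.2  -91.9] dr [-0.005  0.009 -0.058]
```

Request:
servo_tool:
  increments:
    - {"slide": [0, 0, -45], "dr": [0, 0, 0], "jaw": 0.3}
    - {"slide": [-10, 0, -92], "dr": [0, 0, 0], "jaw": 0.3}
    - {"slide": [-40, -20, -92], "dr": [-0.005, 0.009, -0.058], "jaw": 0.3}
    - {"slide": [-80, -50, -92], "dr": [-0.005, 0.009, -0.058], "jaw": 0.3}
    - {"slide": [-100, -95, -92], "dr": [-0.005, 0.009, -0.058], "jaw": 0.3}
    - {"slide": [-108, -145, -92], "dr": [-0.005, 0.009, -0.058], "jaw": 0.3}
    - {"slide": [-108, -195, -92], "dr": [-0.005, 0.009, -0.058], "jaw": 0.3}
    - {"slide": [-108, -240, -92], "dr": [-0.005, 0.009, -0.058], "jaw": 0.3}
    - {"slide": [-108, -280, -92], "dr": [-0.005, 0.009, -0.058], "jaw": 0.3}
    - {"slide": [-108, -304, -92], "dr": [-0.005, 0.009, -0.058], "jaw": 0.3}
    - {"slide": [-108, -304, -92], "dr": [-0.005, 0.009, -0.058], "jaw": 0.3}
    - {"slide": [-108, -304, -92], "dr": [-0.005, 0.009, -0.058], "jaw": 0.3}

```text
t: 6.15
tool_pos: [0.5013, -0.0146, 0.3522]
orientation: [3.136, -0.079, 0.013]
force: [0.2, -1.2, -0.7]
opening: 0.0651
gripper_force: 0.0
```

```bash
python3 -c "
from h import *
s=read_state();print(s['tool_pos'],s['dq'].round(3)); im,d,c=snap('wrist','w2.png')
cv2.imwrite('pics/w2v.png',im[140:300,40:560,::-1])"
```

```text
[ 0.50128682 -0.01458327  0.35220984] [-0.031  0.006  0.004 -0.003 -0.006 -0.004]
```

View pics/w2v.png

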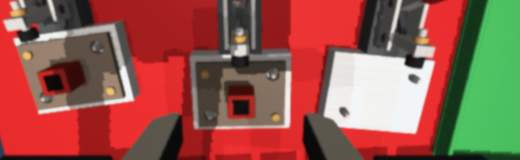

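The view shows nest 3 empty with its pins standing. The dead module on nest 2 has its block at (279,247) and pins near (250,256) and (312,214).

```bash
python3 -c "
from dead import *
im,c=load('w2')
dead('w2',280,246)
pins((250,256),(312,214.5),.036,c)
g=cv2.resize(im[195:275,225:330,::-1],None,fx=6,fy=6,interpolation=cv2.INTER_CUBIC); cv2.imwrite('pics/w2z.png',g)
plan(473.5,-14.5,219,-2)"
```

```text
blk [280.7 246.9] [473.4 -14.4  62. ]
 plate (array([473.1, -14.3]), array([67.7, 83.7]), -2.0)
mid [474.3 -14.2] len 71.1 yaw -1.35
slide [-2.880e+01  1.000e-01  1.327e+02] dr [ 0.005 -0.008 -0.017]
```

View pics/w2z.png

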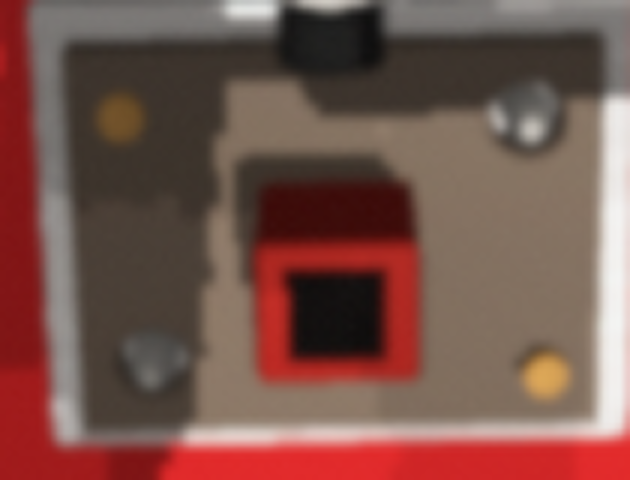

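Request:
servo_tool:
  increments:
    - {"slide": [-28.8, 0, 20], "dr": [0.005, -0.008, -0.017], "jaw": 0.3}
    - {"slide": [-28.8, 0, 55], "dr": [0.005, -0.008, -0.017], "jaw": 0.3}
    - {"slide": [-28.8, 0, 90], "dr": [0.005, -0.008, -0.017], "jaw": 0.3}
    - {"slide": [-28.8, 0, 115], "dr": [0.005, -0.008, -0.017], "jaw": 0.3}
    - {"slide": [-28.8, 0, 128], "dr": [0.005, -0.008, -0.017], "jaw": 0.3}
    - {"slide": [-28.8, 0, 132], "dr": [0.005, -0.008, -0.017], "jaw": 0.3}
    - {"slide": [-28.8, 0, 132], "dr": [0.005, -0.008, -0.017], "jaw": 0.3}
    - {"slide": [-28.8, 0, 132], "dr": [0.005, -0.008, -0.017], "jaw": 0.9}
    - {"slide": [-28.8, 0, 132], "dr": [0.005, -0.008, -0.017], "jaw": 0.9}
    - {"slide": [-28.8, 0, 132], "dr": [0.005, -0.008, -0.017], "jaw": 0.9}
    - {"slide": [-28.8, 0, 132], "dr": [0.005, -0.008, -0.017], "jaw": 0.9}
    - {"slide": [-28.8, 0, 132], "dr": [0.005, -0.008, -0.017], "jaw": 0.9}
    - {"slide": [-28.8, 0, 132], "dr": [0.005, -0.008, -0.017], "jaw": 0.9}

```text
t: 7.5
tool_pos: [0.4733, -0.0138, 0.2187]
orientation: [-3.14, 0.055, 0.002]
force: [-0.5, 1.4, 0.9]
opening: 0.0238
gripper_force: 20.0
```

```bash
python3 -c "
from h import *
plan(495,-318,200,-6.3)"
```

```text
slide [ 32.4 303.3  18.3] dr [-0.001  0.002  0.075]
```

Request:
servo_tool:
  increments:
    - {"slide": [0, 0, -10], "dr": [0, 0, 0], "jaw": 0.9}
    - {"slide": [0, 0, -30], "dr": [0, 0, 0], "jaw": 0.9}
    - {"slide": [0, 0, -65], "dr": [0, 0, 0], "jaw": 0.9}
    - {"slide": [0, 5, -96], "dr": [0, 0, 0], "jaw": 0.9}
    - {"slide": [8, 40, -96], "dr": [0, 0, 0.075], "jaw": 0.9}
    - {"slide": [16, 85, -96], "dr": [0, 0, 0.075], "jaw": 0.9}
    - {"slide": [24, 130, -96], "dr": [0, 0, 0.075], "jaw": 0.9}
    - {"slide": [32, 175, -96], "dr": [0, 0, 0.075], "jaw": 0.9}
    - {"slide": [32, 220, -96], "dr": [0, 0, 0.075], "jaw": 0.9}
    - {"slide": [32, 265, -96], "dr": [0, 0, 0.075], "jaw": 0.9}
    - {"slide": [32, 295, -96], "dr": [0, 0, 0.075], "jaw": 0.9}
    - {"slide": [32, 303, -80], "dr": [0, 0, 0.075], "jaw": 0.9}
    - {"slide": [32, 303, -40], "dr": [0, 0, 0.075], "jaw": 0.9}
    - {"slide": [32, 303, -5], "dr": [0, 0, 0.075], "jaw": 0.9}
    - {"slide": [32, 303, 12], "dr": [0, 0, 0.075], "jaw": 0.9}
    - {"slide": [32, 303, 17], "dr": [0, 0, 0.075], "jaw": 0.9}
    - {"slide": [32, 303, 18], "dr": [0, 0, 0.075], "jaw": 0.9}
    - {"slide": [32, 303, 18], "dr": [0, 0, 0.075], "jaw": 0.3}
    - {"slide": [32, 303, 18], "dr": [0, 0, 0.075], "jaw": 0.3}
    - {"slide": [32, 303, 18], "dr": [0, 0, 0.075], "jaw": 0.3}

```text
t: 9.5
tool_pos: [0.4948, -0.3177, 0.2007]
orientation: [-3.136, 0.173, 0.002]
force: [-1.1, 0.2, -0.6]
opening: 0.0438
gripper_force: 0.0
```

```bash
python3 -c "
from h import *
plan(532,142,350,3)"
```

```text
slide [ -13.6 -461.1 -149. ] dr [-0.001  0.001 -0.162]
```

Request:
servo_tool:
  increments:
    - {"slide": [0, 0, 0], "dr": [0, 0, 0], "jaw": 0.3}
    - {"slide": [0, 0, -30], "dr": [0, 0, 0], "jaw": 0.3}
    - {"slide": [0, 0, -75], "dr": [0, 0, 0], "jaw": 0.3}
    - {"slide": [0, 0, -120], "dr": [0, 0, 0], "jaw": 0.3}
    - {"slide": [-2, -30, -149], "dr": [0, 0, 0], "jaw": 0.3}
    - {"slide": [-14, -461, -149], "dr": [0, 0, -0.162], "jaw": 0.3}
    - {"slide": [-14, -461, -149], "dr": [0, 0, -0.162], "jaw": 0.3}
    - {"slide": [-14, -461, -149], "dr": [0, 0, -0.162], "jaw": 0.3}
    - {"slide": [-14, -461, -149], "dr": [0, 0, -0.162], "jaw": 0.3}
    - {"slide": [-14, -461, -149], "dr": [0, 0, -0.162], "jaw": 0.3}
    - {"slide": [-14, -461, -149], "dr": [0, 0, -0.162], "jaw": 0.3}
    - {"slide": [-14, -461, -149], "dr": [0, 0, -0.162], "jaw": 0.3}
    - {"slide": [-14, -461, -149], "dr": [0, 0, -0.162], "jaw": 0.3}
    - {"slide": [-14, -461, -149], "dr": [0, 0, -0.162], "jaw": 0.3}
    - {"slide": [-14, -461, -149], "dr": [0, 0, -0.162], "jaw": 0.3}
    - {"slide": [-14, -461, -149], "dr": [0, 0, -0.162], "jaw": 0.3}
    - {"slide": [-14, -461, -149], "dr": [0, 0, -0.162], "jaw": 0.3}

```text
t: 11.2
tool_pos: [0.5316, 0.1408, 0.3497]
orientation: [-3.14, -0.08, 0.003]
force: [-0.6, -0.2, -0.9]
opening: 0.065
gripper_force: 0.0
```

```bash
python3 -c "
from dead import *
s=read_state();print(s['tool_pos'],s['dq'].round(3)); im,d,c=snap('wrist','w1.png')
u,v=proj('wrist',[.504,.1425,.062])[0];print(u,v)
dead('w1',int(u),int(v))
cv2.imwrite('pics/w1v.png',cv2.resize(im[190:300,30:390,::-1],None,fx=2.2,fy=2.2,interpolation=cv2.INTER_CUBIC))"
```

```text
[0.53160093 0.14083932 0.3497017 ] [-0.015 -0.004  0.004 -0.     0.001  0.003]
277.1681673860453 244.28240658502278
 blk [277.8 244.6] [503.6 142.2  62. ]
 plate (array([503.7, 142.5]), array([67.7, 83.2]), 5.2)
```

View pics/w1v.png

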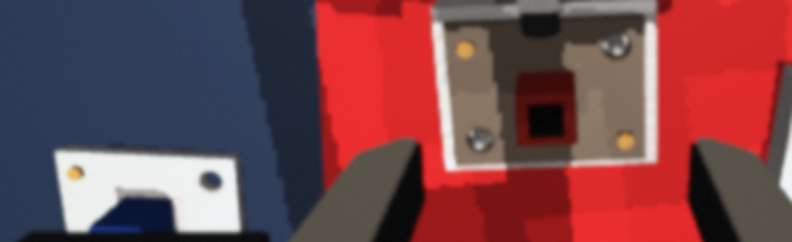

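The dead module on nest 1 has its block at (278,245) and pins at about (248,253) and (310,210). A good module's plate shows at the lower left.

```bash
python3 -c "
from dead import *
im,c=load('w1')
pins((248.2,253.2),(309.5,210.3),.036,c)
plan(503.8,142.3,219,4.5)"
```

```text
mid [505.6 142.2] len 70.8 yaw 5.73
slide [-27.5  -3.1 130.7] dr [-0.001  0.002 -0.028]
```

Request:
servo_tool:
  increments:
    - {"slide": [-27, -2.5, 20], "dr": [0, 0.002, -0.036], "jaw": 0.3}
    - {"slide": [-27, -2.5, 55], "dr": [0, 0.002, -0.036], "jaw": 0.3}
    - {"slide": [-27, -2.5, 90], "dr": [0, 0.002, -0.036], "jaw": 0.3}
    - {"slide": [-27, -2.5, 115], "dr": [0, 0.002, -0.036], "jaw": 0.3}
    - {"slide": [-27, -2.5, 127], "dr": [0, 0.002, -0.036], "jaw": 0.3}
    - {"slide": [-27, -2.5, 130.5], "dr": [0, 0.002, -0.036], "jaw": 0.3}
    - {"slide": [-27, -2.5, 130.5], "dr": [0, 0.002, -0.036], "jaw": 0.3}
    - {"slide": [-27, -2.5, 130.5], "dr": [0, 0.002, -0.036], "jaw": 0.9}
    - {"slide": [-27, -2.5, 130.5], "dr": [0, 0.002, -0.036], "jaw": 0.9}
    - {"slide": [-27, -2.5, 130.5], "dr": [0, 0.002, -0.036], "jaw": 0.9}
    - {"slide": [-27, -2.5, 130.5], "dr": [0, 0.002, -0.036], "jaw": 0.9}
    - {"slide": [-27, -2.5, 130.5], "dr": [0, 0.002, -0.036], "jaw": 0.9}
    - {"slide": [-27, -2.5, 130.5], "dr": [0, 0.002, -0.036], "jaw": 0.9}

```text
t: 12.55
tool_pos: [0.5043, 0.1431, 0.2193]
orientation: [-3.137, -0.138, -0.001]
force: [-0.4, 0.2, 1.4]
opening: 0.0243
gripper_force: 20.0
```

```bash
python3 -c "
from h import *
plan(417,-309,200,-6.3)"
```

```text
slide [-126.6  442.7   18.7] dr [-0.001 -0.001  0.198]
```

Request:
servo_tool:
  increments:
    - {"slide": [0, 0, -10], "dr": [0, 0, 0], "jaw": 0.9}
    - {"slide": [0, 0, -30], "dr": [0, 0, 0], "jaw": 0.9}
    - {"slide": [0, 0, -65], "dr": [0, 0, 0], "jaw": 0.9}
    - {"slide": [-5, 5, -100], "dr": [0, 0, 0], "jaw": 0.9}
    - {"slide": [-25, 45, -100], "dr": [0, 0, 0.1], "jaw": 0.9}
    - {"slide": [-45, 90, -100], "dr": [0, 0, 0.198], "jaw": 0.9}
    - {"slide": [-65, 135, -100], "dr": [0, 0, 0.198], "jaw": 0.9}
    - {"slide": [-85, 180, -100], "dr": [0, 0, 0.198], "jaw": 0.9}
    - {"slide": [-100, 225, -100], "dr": [0, 0, 0.198], "jaw": 0.9}
    - {"slide": [-115, 270, -100], "dr": [0, 0, 0.198], "jaw": 0.9}
    - {"slide": [-127, 315, -100], "dr": [0, 0, 0.198], "jaw": 0.9}
    - {"slide": [-127, 360, -100], "dr": [0, 0, 0.198], "jaw": 0.9}
    - {"slide": [-127, 405, -100], "dr": [0, 0, 0.198], "jaw": 0.9}
    - {"slide": [-127, 435, -95], "dr": [0, 0, 0.198], "jaw": 0.9}
    - {"slide": [-127, 443, -80], "dr": [0, 0, 0.198], "jaw": 0.9}
    - {"slide": [-127, 443, -40], "dr": [0, 0, 0.198], "jaw": 0.9}
    - {"slide": [-127, 443, -5], "dr": [0, 0, 0.198], "jaw": 0.9}
    - {"slide": [-127, 443, 12], "dr": [0, 0, 0.198], "jaw": 0.9}
    - {"slide": [-127, 443, 17], "dr": [0, 0, 0.198], "jaw": 0.9}
    - {"slide": [-127, 443, 18], "dr": [0, 0, 0.198], "jaw": 0.9}

```text
t: 14.55
tool_pos: [0.4165, -0.3084, 0.2002]
orientation: [-3.134, 0.172, 0.002]
force: [0.8, -1.2, -0.8]
opening: 0.0241
gripper_force: 20.0
```

```bash
python3 -c "
from h import *
plan(455,334,340,-1)"
```

```text
slide [ -32.1 -643.1 -138.1] dr [-0.003  0.001 -0.092]
```

Request:
servo_tool:
  increments:
    - {"slide": [0, 0, 0], "dr": [0, 0, 0], "jaw": 0.3}
    - {"slide": [0, 0, 0], "dr": [0, 0, 0], "jaw": 0.3}
    - {"slide": [0, 0, 0], "dr": [0, 0, 0], "jaw": 0.3}
    - {"slide": [0, 0, 0], "dr": [0, 0, 0], "jaw": 0.3}
    - {"slide": [0, 0, -30], "dr": [0, 0, 0], "jaw": 0.3}
    - {"slide": [0, 0, -75], "dr": [0, 0, 0], "jaw": 0.3}
    - {"slide": [0, 0, -120], "dr": [0, 0, 0], "jaw": 0.3}
    - {"slide": [0, -30, -138], "dr": [0, 0, 0], "jaw": 0.3}

```text
t: 15.35
tool_pos: [0.4205, -0.2822, 0.3445]
orientation: [3.132, -0.177, 0.011]
force: [0.6, 0.3, -0.2]
opening: 0.0653
gripper_force: 0.0
```

Request:
servo_tool:
  increments:
    - {"slide": [-32, -613, 0], "dr": [-0.003, 0, -0.092], "jaw": 0.3}
    - {"slide": [-32, -613, 0], "dr": [-0.003, 0, -0.092], "jaw": 0.3}
    - {"slide": [-32, -613, 0], "dr": [-0.003, 0, -0.092], "jaw": 0.3}
    - {"slide": [-32, -613, 0], "dr": [-0.003, 0, -0.092], "jaw": 0.3}
    - {"slide": [-32, -613, 0], "dr": [-0.003, 0, -0.092], "jaw": 0.3}
    - {"slide": [-32, -613, 0], "dr": [-0.003, 0, -0.092], "jaw": 0.3}
    - {"slide": [-32, -613, 0], "dr": [-0.003, 0, -0.092], "jaw": 0.3}
    - {"slide": [-32, -613, 0], "dr": [-0.003, 0, -0.092], "jaw": 0.3}
    - {"slide": [-32, -613, 0], "dr": [-0.003, 0, -0.092], "jaw": 0.3}
    - {"slide": [-32, -613, 0], "dr": [-0.003, 0, -0.092], "jaw": 0.3}
    - {"slide": [-32, -613, 0], "dr": [-0.003, 0, -0.092], "jaw": 0.3}
    - {"slide": [-32, -613, 0], "dr": [-0.003, 0, -0.092], "jaw": 0.3}
    - {"slide": [-32, -613, 0], "dr": [-0.003, 0, -0.092], "jaw": 0.3}
    - {"slide": [-32, -613, 0], "dr": [-0.003, 0, -0.092], "jaw": 0.3}
    - {"slide": [-32, -613, 0], "dr": [-0.003, 0, -0.092], "jaw": 0.3}
    - {"slide": [-32, -613, 0], "dr": [-0.003, 0, -0.092], "jaw": 0.3}

```text
t: 16.95
tool_pos: [0.4557, 0.3317, 0.3394]
orientation: [3.139, -0.031, 0.0]
force: [0.7, -0.4, -0.3]
opening: 0.065
gripper_force: 0.0
```

```bash
python3 -c "
from h import *
s=read_state();print(s['tool_pos'],s['dq'].round(3),s['q'].round(2)); im,d,c=snap('wrist','g1.png');a,_,_=snap('top','t1.png')
cv2.imwrite('pics/g1v.png',np.hstack([im[:,:,::-1][:,:],np.zeros((420,1,3),np.uint8)]))
o=np.vstack([cv2.resize(im[0:300,:,::-1],(800,429)), cv2.resize(a[180:300,140:480,::-1],None,fx=800/340,fy=1.4)]); print(o.shape);cv2.imwrite('pics/g1v.png',o)"
```

```text
[0.45569299 0.3316512  0.33942646] [-0.006 -0.005 -0.001  0.001 -0.002  0.004] [ 0.54  0.07  1.67 -0.    1.4   2.13]
(597, 800, 3)
```

View pics/g1v.png

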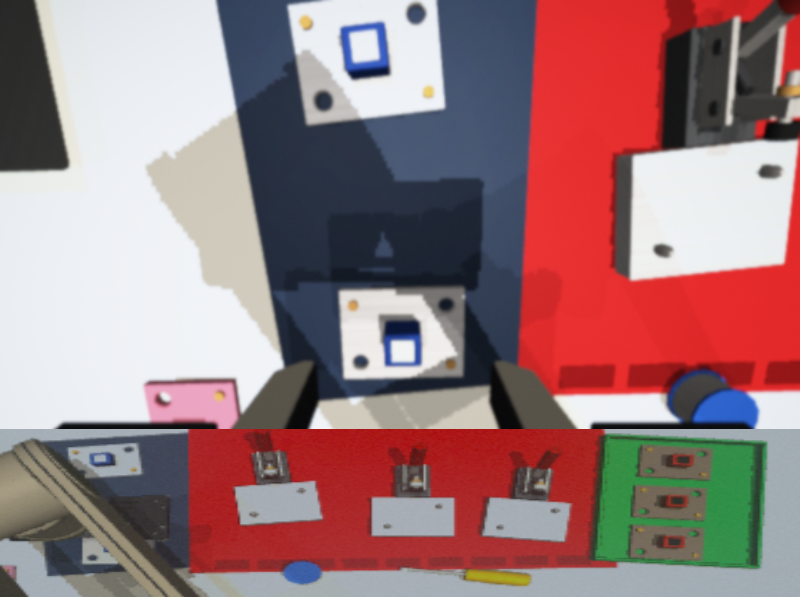

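Wrist view: the near good module has its block top at (281,246) and holes at (252,253) and (312,213); the far good module is at (256,32). The lower strip (top camera) shows all three dead modules flat in the tray and all three nests empty.

```bash
cat > good.py <<'E'
from dead import *
def holes(f,pts,z,r=9,dark=True):
    im,c=load(f); g=cv2.cvtColor(im,cv2.COLOR_RGB2GRAY).astype(int); out=[]
    for u,v in pts:
        u,v=int(u),int(v); w=g[v-r:v+r+1,u-r:u+r+1]; m=w<(w.min()+np.percentile(w,80))/2; 
        b=blobs(m,6); b=min(b,key=lambda m:np.hypot(*(np.argwhere(m).mean(0)-r)))
        y,x=np.argwhere(b).mean(0); out.append((u-r+x,v-r+y))
    print(np.round(out,1)); return pins(*out,z,c)
E
python3 -c "
from good import *
m,y=holes('g1',[(252,253),(311.5,213)],.008)
m2,y2=holes('g1',[(226,70),(290.5,9)],.008)
im,c=load('g1'); h=cv2.cvtColor(im,cv2.COLOR_RGB2HSV).astype(int)
for u,v in((281.5,246),(256,32)):
    u,v=int(u),int(v);W=np.zeros((420,560),bool);W[v-9:v+10,u-9:u+10]=1
    b=max(blobs(W&(h[...,1]<60)&(h[...,2]>120),10),key=np.sum);p=np.argwhere(b).mean(0)[::-1];print(p,(ray('',p,.038,c)*1000).round(1))
d=np.load('pics/g1.npz')['d'];u,v=262,232
K,R,t=c;print('plate z',[(R.T@(np.linalg.inv(K)@np.array([a,b,1])*d[b,a]-t)).round(4) for a,b in((262,225),(300,250),(200,150),(100,150))])
plan(*m,196,y)"
```

```text
[[252.1 252.8]
 [311.9 212.8]]
mid [423. 331.] len 72.0 yaw 0.51
[[225.9  70.1]
 [290.8   9. ]]
mid [594.6 347.4] len 72.0 yaw 5.03
[281.46861925 245.0292887 ] [[422.6 331.1  38. ]]
[255.29640719  32.13173653] [[594.5 347.1  38. ]]
plate z [array([0.4316, 0.3499, 0.0073]), array([0.4046, 0.3129, 0.0076]), array([0.5045, 0.4054, 0.0008]), array([5.064e-01, 4.990e-01, 2.000e-04])]
slide [-32.8   1.  143.6] dr [ 0.002 -0.    -0.029]
```

Request:
servo_tool:
  increments:
    - {"slide": [-33, 1, 25], "dr": [0.002, 0, -0.027], "jaw": 0.3}
    - {"slide": [-33, 1, 65], "dr": [0.002, 0, -0.027], "jaw": 0.3}
    - {"slide": [-33, 1, 100], "dr": [0.002, 0, -0.027], "jaw": 0.3}
    - {"slide": [-33, 1, 127], "dr": [0.002, 0, -0.027], "jaw": 0.3}
    - {"slide": [-33, 1, 140], "dr": [0.002, 0, -0.027], "jaw": 0.3}
    - {"slide": [-33, 1, 143], "dr": [0.002, 0, -0.027], "jaw": 0.3}
    - {"slide": [-33, 1, 143], "dr": [0.002, 0, -0.027], "jaw": 0.3}
    - {"slide": [-33, 1, 143], "dr": [0.002, 0, -0.027], "jaw": 0.9}
    - {"slide": [-33, 1, 143], "dr": [0.002, 0, -0.027], "jaw": 0.9}
    - {"slide": [-33, 1, 143], "dr": [0.002, 0, -0.027], "jaw": 0.9}
    - {"slide": [-33, 1, 143], "dr": [0.002, 0, -0.027], "jaw": 0.9}
    - {"slide": [-33, 1, 143], "dr": [0.002, 0, -0.027], "jaw": 0.9}
    - {"slide": [-33, 1, 143], "dr": [0.002, 0, -0.027], "jaw": 0.9}
    - {"slide": [-33, 1, 130], "dr": [0.002, 0, -0.027], "jaw": 0.9}
    - {"slide": [-33, 1, 90], "dr": [0.002, 0, -0.027], "jaw": 0.9}
    - {"slide": [-33, 1, 45], "dr": [0.002, 0, -0.027], "jaw": 0.9}
    - {"slide": [-33, 1, 20], "dr": [0.002, 0, -0.027], "jaw": 0.9}
  force: 25

```text
t: 18.75
tool_pos: [0.423, 0.3331, 0.3242]
orientation: [-3.139, -0.014, -0.006]
force: [0.7, 0.0, -1.8]
opening: 0.0237
gripper_force: 25.0
```

```bash
python3 -c "
from h import *
s=read_state();print(s['tool_pos'],s['dq'].round(3)); 
plan(504,143,300,5)"
```

```text
[0.42302088 0.33305399 0.32417009] [-0.001 -0.221 -0.212  0.     0.437  0.001]
slide [ 79.2 190.8  24. ] dr [-0.002 -0.004 -0.078]
```

```bash
python3 -c "
from h import *
plan(525,240,315,5)"
```

```text
slide [101.1  94.    9.3] dr [-0.002 -0.004 -0.078]
```

Request:
servo_tool:
  increments:
    - {"slide": [40, 40, 5], "dr": [-0.002, -0.003, -0.078], "jaw": 0.9}
    - {"slide": [75, 70, 5], "dr": [-0.002, -0.003, -0.078], "jaw": 0.9}
    - {"slide": [101, 94, 5], "dr": [-0.002, -0.003, -0.078], "jaw": 0.9}
    - {"slide": [101, 94, 5], "dr": [-0.002, -0.003, -0.078], "jaw": 0.9}
    - {"slide": [101, 94, 5], "dr": [-0.002, -0.003, -0.078], "jaw": 0.9}
    - {"slide": [101, 94, 5], "dr": [-0.002, -0.003, -0.078], "jaw": 0.9}
    - {"slide": [101, 94, 5], "dr": [-0.002, -0.003, -0.078], "jaw": 0.9}

```text
t: 19.45
tool_pos: [0.5234, 0.2405, 0.3145]
orientation: [3.137, 0.139, -0.005]
force: [0.3, 0.1, -2.1]
opening: 0.0236
gripper_force: 25.0
```

```bash
python3 -c "
from h import *
s=read_state();print(s['tool_pos'],s['dq'].round(3)); im,d,c=snap('wrist','n1.png')
print(proj('wrist',[[.504+.0199-.0017+.0026,.143+.0,.038]]),proj('wrist',[[.504,.143,.038]]))
o=np.hstack([cv2.resize(im[150:330,190:370,::-1],(400,400),interpolation=cv2.INTER_CUBIC),cv2.resize(im[130:310,350:530,::-1],(400,400),interpolation=cv2.INTER_CUBIC)]); cv2.imwrite('pics/n1v.png',o)"
```

```text
[0.52343879 0.24045778 0.31454952] [ 0.003  0.001 -0.001 -0.002 -0.002 -0.002]
[[401.04749981 225.33278383]] [[396.25780312 249.21744651]]
```

View pics/n1v.png

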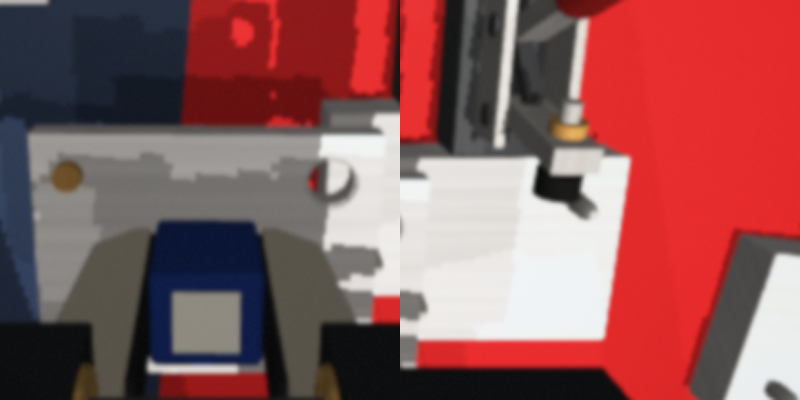

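The held module is level with its right hole at about (340,231). Nest 1's right pin is at about (436,226) and its left pin near (350,267). I'll compare these with the predicted positions.

```bash
python3 -c "
from good import *
im,c=load('n1')
s=read_state();T=s['tool_pos'];Rt=Ro.from_rotvec(s['orientation'])
print('pin pred tip/base',proj('',[[.5265,.1149,.038],[.5265,.1149,.024],[.4815,.1711,.038],[.4815,.1711,.024]],c).round(1))
zt=T[2]-.196+.008
print('hole 339.9,231 ->tool mm',Rt.inv().apply(ray('',[339.9,231],zt,c)-T)*1000)
print('sq',Rt.inv().apply(ray('',[283.2,295.4],zt+.03,c)-T)*1000, 'pin tip', (ray('',[436.4,225.9],.038,c)*1000).round(1))
g=im[200:300,330:450,::-1]; cv2.imwrite('pics/n1z.png',cv2.resize(g,None,fx=6.5,fy=6,interpolation=cv2.INTER_CUBIC))"
```

```text
pin pred tip/base [[435.9 226.1]
 [428.6 220.7]
 [358.3 271.2]
 [354.8 264. ]]
hole 339.9,231 ->tool mm [[ 20.22126141  31.72097414 187.99077232]]
sq [[ -0.5466518    1.66206833 158.0051841 ]] pin tip [[526.7 114.5  38. ]]
```

View pics/n1z.png

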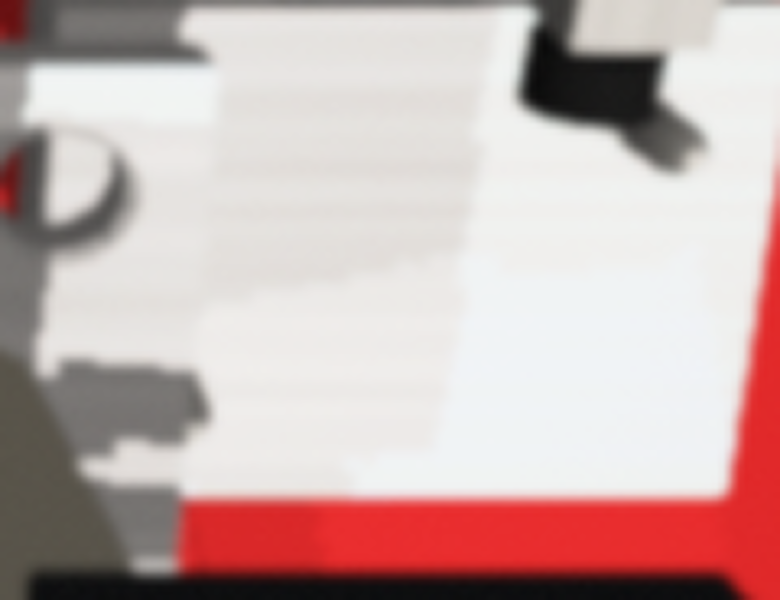

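```bash
python3 -c "
from h import *
plan(504.3,144.3,245,5.2)"
```

```text
slide [-27.4  94.   69.8] dr [ 0.002  0.003 -0.002]
```

Request:
servo_tool:
  increments:
    - {"slide": [-15, 35, 0], "dr": [0.002, 0.003, -0.002], "jaw": 0.9}
    - {"slide": [-27.4, 75, 0], "dr": [0.002, 0.003, -0.002], "jaw": 0.9}
    - {"slide": [-27.4, 94, 10], "dr": [0.002, 0.003, -0.002], "jaw": 0.9}
    - {"slide": [-27.4, 94, 40], "dr": [0.002, 0.003, -0.002], "jaw": 0.9}
    - {"slide": [-27.4, 94, 60], "dr": [0.002, 0.003, -0.002], "jaw": 0.9}
    - {"slide": [-27.4, 94, 70], "dr": [0.002, 0.003, -0.002], "jaw": 0.9}
    - {"slide": [-27.4, 94, 70], "dr": [0.002, 0.003, -0.002], "jaw": 0.9}
    - {"slide": [-27.4, 94, 70], "dr": [0.002, 0.003, -0.002], "jaw": 0.9}
    - {"slide": [-27.4, 94, 70], "dr": [0.002, 0.003, -0.002], "jaw": 0.9}
    - {"slide": [-27.4, 94, 70], "dr": [0.002, 0.003, -0.002], "jaw": 0.9}

```text
t: 20.5
tool_pos: [0.5055, 0.1437, 0.246]
orientation: [-3.138, -0.14, -0.004]
force: [0.5, 0.4, -2.0]
opening: 0.0237
gripper_force: 25.0
```

```bash
python3 -c "
from h import *
plan(504.3,144.3,220,5.2)"
```

```text
slide [-1.2 -0.7 26. ] dr [-0.    -0.002 -0.002]
```

Request:
servo_tool:
  increments:
    - {"slide": [-1, -0.6, 3], "dr": [0, 0, 0], "jaw": 0.9}
    - {"slide": [-1, -0.6, 7], "dr": [0, 0, 0], "jaw": 0.9}
    - {"slide": [-1, -0.6, 10], "dr": [0, 0, 0], "jaw": 0.9}
    - {"slide": [-1, -0.6, 13], "dr": [0, 0, 0], "jaw": 0.9}
    - {"slide": [-1, -0.6, 15], "dr": [0, 0, 0], "jaw": 0.9}
    - {"slide": [-1, -0.6, 17], "dr": [0, 0, 0], "jaw": 0.9}
    - {"slide": [-1, -0.6, 19], "dr": [0, 0, 0], "jaw": 0.9}
    - {"slide": [-1, -0.6, 19], "dr": [0, 0, 0], "jaw": 0.9}

```text
t: 21.3
tool_pos: [0.5038, 0.1438, 0.2254]
orientation: [-3.138, -0.139, 0.0]
force: [-0.2, 0.1, -1.5]
opening: 0.0237
gripper_force: 25.0
```

No contact force with the underside below the pin tips, so the pins are in the holes. Seating it now.

Request:
servo_tool:
  increments:
    - {"slide": [0, 0, 2], "dr": [0, 0, 0], "jaw": 0.9}
    - {"slide": [0, 0, 4], "dr": [0, 0, 0], "jaw": 0.9}
    - {"slide": [0, 0, 5.5], "dr": [0, 0, 0], "jaw": 0.9}
    - {"slide": [0, 0, 6.5], "dr": [0, 0, 0], "jaw": 0.9}
    - {"slide": [0, 0, 6.5], "dr": [0, 0, 0], "jaw": 0.9}
    - {"slide": [0, 0, 6.5], "dr": [0, 0, 0], "jaw": 0.9}

```text
t: 21.9
tool_pos: [0.5041, 0.1439, 0.2205]
orientation: [-3.138, -0.14, -0.0]
force: [-7.0, -1.6, 12.0]
opening: 0.0238
gripper_force: 25.0
```

Request:
servo_tool:
  increments:
    - {"slide": [0, 0, 6], "dr": [0, 0, 0], "jaw": 0.45}
    - {"slide": [0, 0, 6], "dr": [0, 0, 0], "jaw": 0.45}
    - {"slide": [0, 0, 6], "dr": [0, 0, 0], "jaw": 0.45}
    - {"slide": [0, 0, -20], "dr": [0, 0, 0], "jaw": 0.45}
    - {"slide": [0, 0, -60], "dr": [0, 0, 0], "jaw": 0.45}
    - {"slide": [0, 0, -84], "dr": [0, 0, 0], "jaw": 1}
    - {"slide": [30, 0, -84], "dr": [0, 0, 0], "jaw": 1}
    - {"slide": [60, 0, -84], "dr": [0, 0, 0], "jaw": 1}
    - {"slide": [75, 0, -84], "dr": [0, 0, 0], "jaw": 1}
    - {"slide": [75, 0, -84], "dr": [0, 0, 0], "jaw": 1}
    - {"slide": [75, 0, -84], "dr": [0, 0, 0], "jaw": 1}
    - {"slide": [75, 0, -84], "dr": [0, 0, 0], "jaw": 1}

```text
t: 23.1
tool_pos: [0.5779, 0.1505, 0.3029]
orientation: [-3.138, -0.14, 0.001]
force: [0.2, -0.1, 1.2]
opening: 0.0018
gripper_force: 0.0
```

```bash
cat >> h.py <<'E'
def clampplan(cx,cy,yaw,r=80):
    s=read_state(); R0=Ro.from_rotvec(s['orientation']); R1=Ro.from_euler('z',yaw,degrees=True)
    for a in (1.3,1.1,.9,.7,.5,.3,.1,0,-.05):
        x=88+r*np.cos(a)-8*np.sin(a)-7.5; z=42+r*np.sin(a)+8*np.cos(a)+186
        w=np.array([cx,cy,0])+R1.apply([x,0,z]); print(a,(R0.inv().apply(w/1000-s['tool_pos'])*1000).round(1))
E
python3 -c "
from h import *
clampplan(504.0,143.2,5.2);s=read_state();print(s['tool_pos'],s['dq'].round(2),s['opening'])
im,d,c=snap('wrist','c1.png')
h=cv2.cvtColor(im,cv2.COLOR_RGB2HSV); R=Ro.from_euler('z',5.2,degrees=True)
for r in(60,80,100): print(proj('wrist',(R.apply([88+r*np.cos(1.3),0,42+r*np.sin(1.3)])+[504,143.2,0])/1000,c).round(0))
cv2.imwrite('pics/c1v.png',im[:,:,::-1])"
```

```text
1.3 [19.9  0.6 -4.3]
1.1 [35.4  0.5 -0. ]
0.9 [49.7  0.5  7.3]
0.7 [62.3  0.5 17.2]
0.5 [72.6  0.5 29.5]
0.3 [80.4  0.5 43.6]
0.1 [85.1  0.5 58.9]
0 [86.3  0.5 66.9]
-0.05 [86.6  0.5 70.9]
[0.57788172 0.15053574 0.30293785] [ 0.   -0.01  0.   -0.   -0.   -0.  ] 0.0018438526784810307
[[281. 206.]]
[[281. 206.]]
[[281. 206.]]
```

View pics/c1v.png

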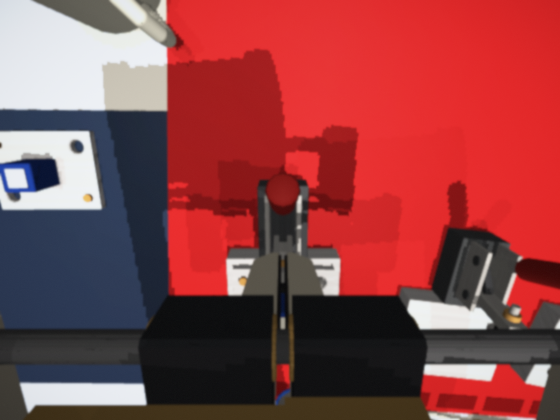

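The handle tip at (283,188) is lined up with the closed fingers at (283,260), so I push along the arc.

Request:
servo_tool:
  increments:
    - {"slide": [20, 0.5, -4], "dr": [0, 0, 0], "jaw": 1}
    - {"slide": [35, 0.5, 0], "dr": [0, 0, 0], "jaw": 1}
    - {"slide": [43, 0.5, 3.5], "dr": [0, 0, 0], "jaw": 1}
    - {"slide": [50, 0.5, 7.5], "dr": [0, 0, 0], "jaw": 1}
    - {"slide": [56, 0.5, 12], "dr": [0, 0, 0], "jaw": 1}
    - {"slide": [62, 0.5, 17], "dr": [0, 0, 0], "jaw": 1}
    - {"slide": [68, 0.5, 23], "dr": [0, 0, 0], "jaw": 1}
    - {"slide": [73, 0.5, 30], "dr": [0, 0, 0], "jaw": 1}
    - {"slide": [77, 0.5, 37], "dr": [0, 0, 0], "jaw": 1}
    - {"slide": [80, 0.5, 44], "dr": [0, 0, 0], "jaw": 1}
    - {"slide": [83, 0.5, 51], "dr": [0, 0, 0], "jaw": 1}
    - {"slide": [85, 0.5, 59], "dr": [0, 0, 0], "jaw": 1}
    - {"slide": [86, 0.5, 66], "dr": [0, 0, 0], "jaw": 1}
    - {"slide": [87, 0.5, 70], "dr": [0, 0, 0], "jaw": 1}
    - {"slide": [87, 0.5, 70], "dr": [0, 0, 0], "jaw": 1}

```text
t: 24.65
tool_pos: [0.665, 0.1577, 0.2321]
orientation: [-3.138, -0.14, 0.002]
force: [-0.4, 1.5, 0.6]
opening: 0.0002
gripper_force: 0.0
```

Request:
servo_tool:
  increments:
    - {"slide": [-2, 0, -30], "dr": [0, 0, 0], "jaw": 1}
    - {"slide": [-2, 0, -75], "dr": [0, 0, 0], "jaw": 0.3}
    - {"slide": [-2, 0, -115], "dr": [0, 0, 0], "jaw": 0.3}
    - {"slide": [-10, -40, -115], "dr": [0, 0, 0], "jaw": 0.3}
    - {"slide": [-20, -80, -115], "dr": [0, 0, 0], "jaw": 0.3}
    - {"slide": [-20, -120, -115], "dr": [0, 0, 0], "jaw": 0.3}
    - {"slide": [-20, -160, -115], "dr": [0, 0, 0], "jaw": 0.3}
    - {"slide": [-20, -190, -115], "dr": [0, 0, 0], "jaw": 0.3}
    - {"slide": [-20, -190, -115], "dr": [0, 0, 0], "jaw": 0.3}
    - {"slide": [-20, -190, -115], "dr": [0, 0, 0], "jaw": 0.3}

```text
t: 25.65
tool_pos: [0.6282, 0.3459, 0.3485]
orientation: [-3.138, -0.142, -0.001]
force: [0.4, -0.6, -0.0]
opening: 0.0639
gripper_force: 0.0
```

```bash
python3 -c "
from good import *
s=read_state();print(s['tool_pos'],s['dq'].round(2),s['q'].round(2)); im,d,c=snap('wrist','g2.png')
p=proj('',[[.5946,.3474,.038]],c);R=Ro.from_euler('z',5,degrees=True)
hp=proj('',(R.apply([[-20,30,8],[20,-30,8]])+[594.6,347.4,0])/1000,c);print(p,hp)
cv2.imwrite('pics/g2v.png',im[:,:,::-1])
try: holes('g2',hp,.008)
except Exception as e: print(e)"
```

```text
[0.62824981 0.34585618 0.34849166] [-0.03 -0.01  0.01 -0.   -0.   -0.  ] [ 0.43  0.47  1.18 -0.    1.49  1.91]
[[275.96702919 241.612925  ]] [[247.28586291 249.11303924]
 [306.69243089 211.78552858]]
[[244.4 245.4]
 [303.2 211.8]]
mid [596.4 350.7] len 69.4 yaw 2.42
```

View pics/g2v.png

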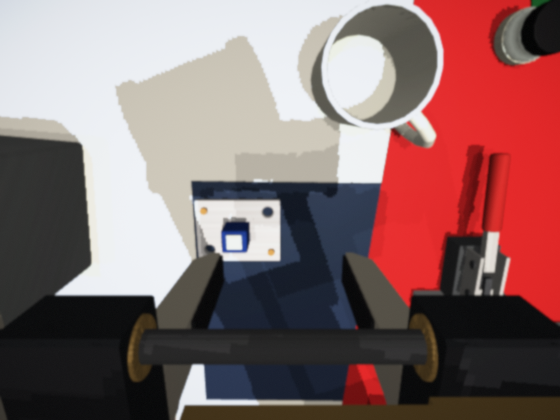

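The far good module has been knocked aside: its block is now at (235,242), with holes at (210,249) and (268,212). Clamp 1's handle lies flat, so it is closed.

```bash
python3 -c "
from good import *
m,y=holes('g2',[(210,249),(268,212)],.008)
im,c=load('g2'); h=cv2.cvtColor(im,cv2.COLOR_RGB2HSV).astype(int)
u,v=234,242;W=np.zeros((420,560),bool);W[v-9:v+10,u-9:u+10]=1
b=max(blobs(W&(h[...,1]<60)&(h[...,2]>120),10),key=np.sum);p=np.argwhere(b).mean(0)[::-1];print(p,(ray('',p,.038,c)*1000).round(1))
plan(*m,196,y)"
```

```text
[[209.5 252.5]
 [267.3 211.7]]
mid [589.3 386.1] len 74.2 yaw 7.54
[233.53164557 241.97468354] [[590.7 386.4  38. ]]
slide [-35.5 -44.6 152.4] dr [ 0.    -0.    -0.042]
```

Request:
servo_tool:
  increments:
    - {"slide": [-4, -25, 10], "dr": [0, 0, 0], "jaw": 0.3}
    - {"slide": [-4, -42, 20], "dr": [0, 0, 0], "jaw": 0.3}
    - {"slide": [-4, -42, 20], "dr": [0, 0, 0], "jaw": 0.3}
    - {"slide": [-4, -42, 20], "dr": [0, 0, 0], "jaw": 0.3}
    - {"slide": [-4, -42, 20], "dr": [0, 0, 0], "jaw": 0.3}

```text
t: 26.2
tool_pos: [0.6213, 0.3858, 0.3286]
orientation: [3.138, 0.138, 0.001]
force: [0.0, -0.7, -0.1]
opening: 0.0651
gripper_force: 0.0
```

```bash
python3 -c "
from good import *
im,d,c=snap('wrist','g3.png')
R=Ro.from_euler('z',4,degrees=True)
hp=proj('',(R.apply([[-20,30,8],[20,-30,8]])+[590.5,386.3,0])/1000,c);print(hp)
m,y=holes('g3',hp.round(),.008,8)
h=cv2.cvtColor(im,cv2.COLOR_RGB2HSV).astype(int)
u,v=proj('',[[.5905,.3863,.038]],c)[0].astype(int);W=np.zeros((420,560),bool);W[v-9:v+10,u-9:u+10]=1
b=max(blobs(W&(h[...,1]<60)&(h[...,2]>120),10),key=np.sum);p=np.argwhere(b).mean(0)[::-1];print(p,(ray('',p,.038,c)*1000).round(1))
W[:]=0;W[v-70:v+40,u-60:u+60]=1
print(rect(max(blobs(W&(h[...,1]<60)&(h[...,2]>120),200),key=np.sum),.008,c))
plan(590.5,387,196,y)"
```

```text
[[246.18964762 253.99808625]
 [309.94156658 215.41635969]]
[[246.7 254.1]
 [309.1 213.5]]
mid [591.4 386.5] len 72.1 yaw 5.91
[277.  246.5] [[591.  386.4  38. ]]
(array([591.1, 389. ]), array([109.7, 111.7]), 5.0)
slide [-30.8  -3.9 132.9] dr [-0.    -0.001 -0.015]
```

Request:
servo_tool:
  increments:
    - {"slide": [-30, -3.5, 25], "dr": [0, 0, -0.015], "jaw": 0.3}
    - {"slide": [-30, -3.5, 65], "dr": [0, 0, -0.015], "jaw": 0.3}
    - {"slide": [-30, -3.5, 100], "dr": [0, 0, -0.015], "jaw": 0.3}
    - {"slide": [-30, -3.5, 122], "dr": [0, 0, -0.015], "jaw": 0.3}
    - {"slide": [-30, -3.5, 131], "dr": [0, 0, -0.015], "jaw": 0.3}
    - {"slide": [-30, -3.5, 132.5], "dr": [0, 0, -0.015], "jaw": 0.3}
    - {"slide": [-30, -3.5, 132.5], "dr": [0, 0, -0.015], "jaw": 0.3}
    - {"slide": [-30, -3.5, 132.5], "dr": [0, 0, -0.015], "jaw": 0.9}
    - {"slide": [-30, -3.5, 132.5], "dr": [0, 0, -0.015], "jaw": 0.9}
    - {"slide": [-30, -3.5, 132.5], "dr": [0, 0, -0.015], "jaw": 0.9}
    - {"slide": [-30, -3.5, 132.5], "dr": [0, 0, -0.015], "jaw": 0.9}
    - {"slide": [-30, -3.5, 132.5], "dr": [0, 0, -0.015], "jaw": 0.9}
    - {"slide": [-30, -3.5, 132.5], "dr": [0, 0, -0.015], "jaw": 0.9}
    - {"slide": [-30, -3.5, 120], "dr": [0, 0, -0.015], "jaw": 0.9}
    - {"slide": [-30, -3.5, 80], "dr": [0, 0, -0.015], "jaw": 0.9}
    - {"slide": [-30, -3.5, 35], "dr": [0, 0, -0.015], "jaw": 0.9}
    - {"slide": [-30, -3.5, 5], "dr": [0, 0, -0.015], "jaw": 0.9}
    - {"slide": [-30, -3.5, 5], "dr": [0, 0, -0.015], "jaw": 0.9}

```text
t: 28.05
tool_pos: [0.5922, 0.3884, 0.3317]
orientation: [-3.132, -0.163, -0.016]
force: [1.4, 0.4, -1.1]
opening: 0.0236
gripper_force: 24.9
```

```bash
python3 -c "
from h import *
s=read_state();print(s['tool_pos'],s['opening'])
plan(495,80,315,-1.8)"
```

```text
[0.59218769 0.38843376 0.33167573] 0.023630332779194088
slide [-128.8  296.8   13.9] dr [-0.005 -0.01   0.135]
```

Request:
servo_tool:
  increments:
    - {"slide": [-129, 297, 5], "dr": [-0.005, -0.01, 0.135], "jaw": 0.9}
    - {"slide": [-129, 297, 5], "dr": [-0.005, -0.01, 0.135], "jaw": 0.9}
    - {"slide": [-129, 297, 5], "dr": [-0.005, -0.01, 0.135], "jaw": 0.9}
    - {"slide": [-129, 297, 5], "dr": [-0.005, -0.01, 0.135], "jaw": 0.9}
    - {"slide": [-129, 297, 5], "dr": [-0.005, -0.01, 0.135], "jaw": 0.9}
    - {"slide": [-129, 297, 5], "dr": [-0.005, -0.01, 0.135], "jaw": 0.9}
    - {"slide": [-129, 297, 5], "dr": [-0.005, -0.01, 0.135], "jaw": 0.9}
    - {"slide": [-129, 297, 14], "dr": [-0.005, -0.01, 0.135], "jaw": 0.9}
    - {"slide": [-129, 297, 14], "dr": [-0.005, -0.01, 0.135], "jaw": 0.9}
    - {"slide": [-129, 297, 14], "dr": [-0.005, -0.01, 0.135], "jaw": 0.9}
    - {"slide": [-129, 297, 14], "dr": [-0.005, -0.01, 0.135], "jaw": 0.9}

```text
t: 29.15
tool_pos: [0.4933, 0.0797, 0.309]
orientation: [3.136, -0.047, -0.016]
force: [0.4, 0.3, -1.2]
opening: 0.0242
gripper_force: 24.9
```

```bash
python3 -c "
from good import *
s=read_state();T=s['tool_pos'];Rt=Ro.from_rotvec(s['orientation']);print(T,s['dq'].round(2))
im,d,c=snap('wrist','n2.png'); zt=T[2]-.196+.008
h=cv2.cvtColor(im,cv2.COLOR_RGB2HSV).astype(int);g=cv2.cvtColor(im,cv2.COLOR_RGB2GRAY).astype(int)
# module: white square
u,v=proj('',T+Rt.apply([0,.0017,.158]),c)[0].astype(int);W=np.zeros((420,560),bool);W[v-24:v+25,u-22:u+23]=1
b=max(blobs(W&(h[...,1]<70)&(g>100),30),key=np.sum);p=np.argwhere(b).mean(0)[::-1];print('sq',p,b.sum(),Rt.inv().apply(ray('',p,T[2]-.158,c)-T)*1000)
hp=proj('',T+Rt.apply([.0202,.0317,.188]),c)[0];print('hole pred',hp)
# pin tips pred with nest2 (473.8,-14.2) yaw -1.8
R=Ro.from_euler('z',-1.8,degrees=True)
P=np.array([[20,-30,38],[20,-30,24],[-20,30,38],[-20,30,24]]);pp=proj('',(R.apply(P)+[473.8,-14.2,0])/1000,c);print(pp.round(1))
def z(cx,cy,w=40): return cv2.resize(im[int(cy)-w:int(cy)+w,int(cx)-w:int(cx)+w,::-1],(400,400),interpolation=cv2.INTER_CUBIC)
for q in(pp[0],pp[2],hp): print(int(q[0])-40,int(q[1])-40,end=' ; ')
np.save('pics/n2z.npy',0)
for nm,q in(('pinR',pp[0]),('pinL',pp[2])):
    x0,y0=int(q[0])-12,int(q[1])-12; print(nm,x0,y0);print('\n'.join(' '.join('%3d'%k for k in r) for r in g[y0:y0+24,x0:x0+22]))
"
```

```text
[0.4932738  0.07971283 0.30902063] [-0.   -0.   -0.01 -0.    0.   -0.  ]
sq [282.41176471 294.83088235] 816 [[-4.93184429e-02  1.29660170e+00  1.58016961e+02]]
hole pred [339.84904964 231.42626409]
[[438.7 212.5]
 [431.  207.5]
 [358.3 259.6]
 [354.6 252.6]]
398 172 ; 318 219 ; 299 191 ; pinR 426 200
 39  39  40  39  41  44  57  96 162 219 237 240 241 241 241 241 241 241 241 241 241 241
 80  79  77  79  84  95 114 152 200 231 238 240 240 240 240 240 240 240 240 240 240 239
148 137 132 133 141 155 172 198 226 236 239 239 239 239 239 239 239 239 239 239 239 239
198 175 160 157 162 173 184 204 227 235 238 239 239 239 239 239 239 239 239 239 239 239
219 182 154 141 137 139 147 168 200 223 232 236 238 239 239 239 239 239 239 239 239 239
222 175 132 108  97  94  98 116 149 183 208 226 234 238 239 239 239 239 239 239 239 239
216 161 109  85  77  77  80  87 103 129 158 191 219 233 238 239 240 240 240 240 240 240
201 138  88  72  73  76  78  81  85  96 114 144 182 217 233 239 240 240 240 240 240 240
182 116  75  68  72  76  78  83  86  91  98 113 142 183 222 237 240 241 241 241 241 241
180 11
[... 2738 characters left out ...]
 226 226 227 226 226 226 226 223 216 194 154 138 170 214 232 236 236 236 236 236 236
220 220 221 221 221 221 221 219 212 195 173 143 136 174 219 234 236 236 237 237 236 236
192 193 193 193 194 193 194 191 180 160 142 129 136 179 223 235 236 237 237 237 237 236
149 150 149 150 149 150 149 148 142 130 123 122 137 180 223 234 235 235 235 236 235 235
122 123 123 123 123 123 124 123 121 120 119 121 138 182 222 233 233 234 234 234 234 234
117 118 117 117 117 117 118 118 117 118 118 121 141 184 221 232 233 232 233 232 232 232
117 117 116 116 117 116 116 117 117 116 116 122 142 185 221 231 232 232 232 232 232 232
116 117 117 116 116 116 116 116 117 117 117 122 144 185 218 228 229 229 229 229 229 228
```

```bash
python3 -c "
from h import *
plan(474.2,-13.0,245,-1.8)"
```

```text
slide [-15.7  92.9  64.8] dr [0.005 0.01  0.002]
```

Request:
servo_tool:
  increments:
    - {"slide": [-8, 35, 0], "dr": [0.005, 0.01, 0.002], "jaw": 0.9}
    - {"slide": [-15.7, 75, 0], "dr": [0.005, 0.01, 0.002], "jaw": 0.9}
    - {"slide": [-15.7, 93, 10], "dr": [0.005, 0.01, 0.002], "jaw": 0.9}
    - {"slide": [-15.7, 93, 40], "dr": [0.005, 0.01, 0.002], "jaw": 0.9}
    - {"slide": [-15.7, 93, 60], "dr": [0.005, 0.01, 0.002], "jaw": 0.9}
    - {"slide": [-15.7, 93, 65], "dr": [0.005, 0.01, 0.002], "jaw": 0.9}
    - {"slide": [-15.7, 93, 65], "dr": [0.005, 0.01, 0.002], "jaw": 0.9}
    - {"slide": [-15.7, 93, 65], "dr": [0.005, 0.01, 0.002], "jaw": 0.9}
    - {"slide": [-15.7, 93, 65], "dr": [0.005, 0.01, 0.002], "jaw": 0.9}
    - {"slide": [-15.7, 93, 65], "dr": [0.005, 0.01, 0.002], "jaw": 0.9}

```text
t: 30.2
tool_pos: [0.4745, -0.0139, 0.246]
orientation: [3.141, -0.052, 0.004]
force: [0.1, -0.2, -0.6]
opening: 0.0239
gripper_force: 24.9
```

```bash
python3 -c "
from h import *
plan(474.2,-13.0,226,-1.8)"
```

```text
slide [-0.4 -0.9 20. ] dr [ 0.001 -0.003 -0.001]
```

Request:
servo_tool:
  increments:
    - {"slide": [0, -0.7, 3], "dr": [0.001, -0.003, 0], "jaw": 0.9}
    - {"slide": [0, -0.7, 7], "dr": [0.001, -0.003, 0], "jaw": 0.9}
    - {"slide": [0, -0.7, 10], "dr": [0.001, -0.003, 0], "jaw": 0.9}
    - {"slide": [0, -0.7, 13], "dr": [0.001, -0.003, 0], "jaw": 0.9}
    - {"slide": [0, -0.7, 15], "dr": [0.001, -0.003, 0], "jaw": 0.9}
    - {"slide": [0, -0.7, 17], "dr": [0.001, -0.003, 0], "jaw": 0.9}
    - {"slide": [0, -0.7, 19], "dr": [0.001, -0.003, 0], "jaw": 0.9}
    - {"slide": [0, -0.7, 19], "dr": [0.001, -0.003, 0], "jaw": 0.9}

```text
t: 31.0
tool_pos: [0.4738, -0.0133, 0.2255]
orientation: [-3.14, 0.052, 0.005]
force: [-0.6, 0.1, -1.9]
opening: 0.0238
gripper_force: 24.9
```

Again no contact force, so the pins are in. Seat, release, rise, then close the fingers in front of the handle.

Request:
servo_tool:
  increments:
    - {"slide": [0, 0, 2], "dr": [0, 0, 0], "jaw": 0.9}
    - {"slide": [0, 0, 4], "dr": [0, 0, 0], "jaw": 0.9}
    - {"slide": [0, 0, 5.5], "dr": [0, 0, 0], "jaw": 0.9}
    - {"slide": [0, 0, 6.5], "dr": [0, 0, 0], "jaw": 0.9}
    - {"slide": [0, 0, 6.5], "dr": [0, 0, 0], "jaw": 0.9}
    - {"slide": [0, 0, 6.5], "dr": [0, 0, 0], "jaw": 0.9}

```text
t: 31.6
tool_pos: [0.474, -0.0134, 0.2197]
orientation: [-3.141, 0.052, 0.003]
force: [-2.4, 0.5, 5.1]
opening: 0.0239
gripper_force: 25.0
```

Request:
servo_tool:
  increments:
    - {"slide": [0, 0, 7], "dr": [0, 0, 0], "jaw": 0.9}
    - {"slide": [0, 0, 7], "dr": [0, 0, 0], "jaw": 0.45}
    - {"slide": [0, 0, 7], "dr": [0, 0, 0], "jaw": 0.45}
    - {"slide": [0, 0, 7], "dr": [0, 0, 0], "jaw": 0.45}
    - {"slide": [0, 0, -20], "dr": [0, 0, 0], "jaw": 0.45}
    - {"slide": [0, 0, -60], "dr": [0, 0, 0], "jaw": 0.45}
    - {"slide": [0, 0, -84], "dr": [0, 0, 0], "jaw": 1}
    - {"slide": [30, 0, -84], "dr": [0, 0, 0], "jaw": 1}
    - {"slide": [60, 0, -84], "dr": [0, 0, 0], "jaw": 1}
    - {"slide": [75, 0, -84], "dr": [0, 0, 0], "jaw": 1}
    - {"slide": [75, 0, -84], "dr": [0, 0, 0], "jaw": 1}
    - {"slide": [75, 0, -84], "dr": [0, 0, 0], "jaw": 1}
    - {"slide": [75, 0, -84], "dr": [0, 0, 0], "jaw": 1}

```text
t: 32.9
tool_pos: [0.5483, -0.0158, 0.3028]
orientation: [-3.14, 0.052, 0.005]
force: [0.6, 0.2, -0.6]
opening: 0.0018
gripper_force: 0.0
```

```bash
python3 -c "
from good import *
clampplan(474.0,-14,-1.8);s=read_state();print(s['tool_pos'],s['dq'].round(2),s['opening'])
im,d,c=snap('wrist','c2.png');h=cv2.cvtColor(im,cv2.COLOR_RGB2HSV).astype(int)
W=np.zeros((420,560),bool);W[150:225,240:330]=1
for v in range(160,216,6): print(v,im[v,268:298:3,0])"
```

```text
1.3 [19.8  0.5 -4.5]
1.1 [35.3  0.4 -0.3]
0.9 [49.6  0.4  7. ]
0.7 [62.2  0.4 16.9]
0.5 [72.6  0.4 29.2]
0.3 [80.4  0.4 43.2]
0.1 [85.1  0.4 58.5]
0 [86.4  0.4 66.5]
-0.05 [86.7  0.4 70.5]
[ 0.54833422 -0.01583584  0.30277295] [ 0.   -0.01  0.    0.    0.   -0.  ] 0.0018307374859873342
160 [166 166 166 174 234 235 235 235 235 235]
166 [142 142 143 144 198 234 231 227 227 230]
172 [142 142 142 142 150 208 200 208 210 210]
178 [121 122 122 122 114  95  90  93  94  94]
184 [ 28  31  53  77 100 103  87  61  33  28]
190 [ 80 120 129 131 132 131 131 131 124  93]
196 [124 132 135 136 137 137 137 134 133 127]
202 [129 135 138 139 140 141 140 138 135 131]
208 [103 132 138 140 141 141 139 138 133 120]
214 [ 89  54  98 119 129 130 122 110  65  87]
```

Request:
servo_tool:
  increments:
    - {"slide": [20, 0.4, -4], "dr": [0, 0, 0], "jaw": 1}
    - {"slide": [35, 0.4, 0], "dr": [0, 0, 0], "jaw": 1}
    - {"slide": [43, 0.4, 3.5], "dr": [0, 0, 0], "jaw": 1}
    - {"slide": [50, 0.4, 7.5], "dr": [0, 0, 0], "jaw": 1}
    - {"slide": [56, 0.4, 12], "dr": [0, 0, 0], "jaw": 1}
    - {"slide": [62, 0.4, 17], "dr": [0, 0, 0], "jaw": 1}
    - {"slide": [68, 0.4, 23], "dr": [0, 0, 0], "jaw": 1}
    - {"slide": [73, 0.4, 30], "dr": [0, 0, 0], "jaw": 1}
    - {"slide": [77, 0.4, 37], "dr": [0, 0, 0], "jaw": 1}
    - {"slide": [80, 0.4, 44], "dr": [0, 0, 0], "jaw": 1}
    - {"slide": [83, 0.4, 51], "dr": [0, 0, 0], "jaw": 1}
    - {"slide": [85, 0.4, 59], "dr": [0, 0, 0], "jaw": 1}
    - {"slide": [86, 0.4, 66], "dr": [0, 0, 0], "jaw": 1}
    - {"slide": [87, 0.4, 70], "dr": [0, 0, 0], "jaw": 1}
    - {"slide": [87, 0.4, 70], "dr": [0, 0, 0], "jaw": 1}

```text
t: 34.45
tool_pos: [0.6355, -0.0191, 0.2319]
orientation: [-3.14, 0.052, 0.006]
force: [1.0, -0.7, -0.1]
opening: 0.0006
gripper_force: 0.0
```

Request:
servo_tool:
  increments:
    - {"slide": [-2, 0, -30], "dr": [0, 0, 0], "jaw": 1}
    - {"slide": [-2, 0, -75], "dr": [0, 0, 0], "jaw": 1}
    - {"slide": [-2, 0, -120], "dr": [0, 0, 0], "jaw": 0.8}
    - {"slide": [-40, -20, -160], "dr": [0, 0, 0], "jaw": 0.8}
    - {"slide": [-80, -40, -190], "dr": [0, 0, 0], "jaw": 0.8}
    - {"slide": [-120, -60, -190], "dr": [0, 0, 0], "jaw": 0.8}
    - {"slide": [-120, -60, -190], "dr": [0, 0, 0], "jaw": 0.8}
    - {"slide": [-120, -60, -190], "dr": [0, 0, 0], "jaw": 0.8}

```text
t: 35.25
tool_pos: [0.5175, 0.0453, 0.4245]
orientation: [-3.141, 0.05, -0.0]
force: [0.1, 1.2, -0.5]
opening: 0.0185
gripper_force: 0.0
```

```bash
python3 -c "
from good import *
s=read_state();print(s['tool_pos'],s['force'])
im,d,c=snap('wrist','f.png');a,_,_=snap('scene','fs.png');K,R,t=c
for cx,cy,y in((504.1,143,5.2),(474,-14,-1.8)):
    Q=Ro.from_euler('z',y,degrees=True); 
    for q in ([-24,20,32],[10,30,32],[-10,-30,32],[-26,-20,32],[-36,0,24]):
        u,v=proj('',(Q.apply(q)+[cx,cy,0])/1000,c)[0].round().astype(int)
        if 0<=u<560 and 0<=v<420: print(q,u,v,im[v,u],(R.T@(np.linalg.inv(K)@np.array([u,v,1])*d[v,u]-t))[2].round(4))
o=np.vstack([cv2.resize(im[60:290,:,::-1],(730,300),interpolation=cv2.INTER_AREA),cv2.resize(a[80:300,110:450,::-1],(730,300))]);cv2.imwrite('pics/fv.png',o)"
```

```text
[0.51752255 0.04532699 0.42451491] [ 0.13246992  1.21694582 -0.50610253]
[-24, 20, 32] 183 224 [241 244 244] 0.0314
[10, 30, 32] 169 196 [226 228 227] 0.0319
[-10, -30, 32] 224 207 [240 237 235] 0.0311
[-26, -20, 32] 218 221 [239 237 235] 0.0321
[-36, 0, 24] 204 229 [240 238 239] 0.0236
[-24, 20, 32] 316 242 [229 227 224] 0.0317
[10, 30, 32] 308 214 [228 225 221] 0.0331
[-10, -30, 32] 359 231 [240 238 236] 0.0317
[-26, -20, 32] 349 243 [240 238 236] 0.0316
[-36, 0, 24] 331 249 [226 214 210] 0.0228
```

View pics/fv.png

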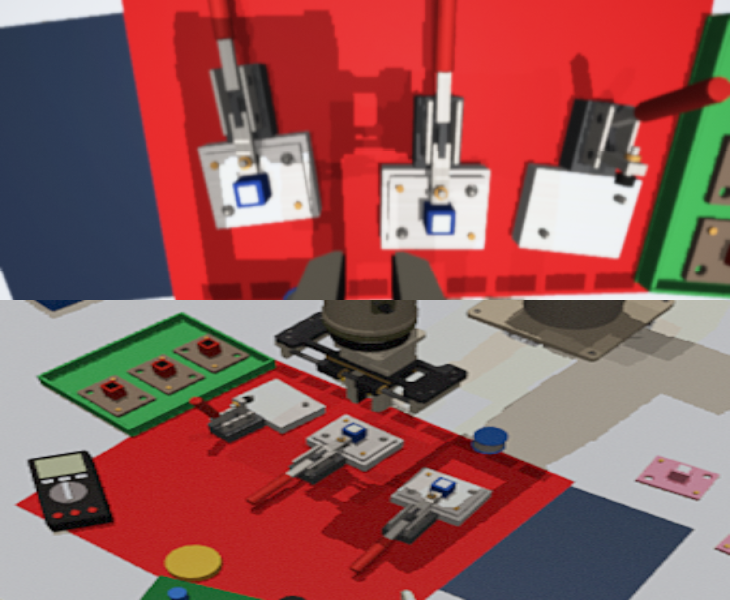

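Both good modules are on their pins with the plate tops at 32 mm, so they are flush. Both handles are down, nest 3 is empty, and the three dead modules lie in the tray. I'll check the handle heights and hand in if they are past the dead point.

```bash
python3 -c "
from good import *
f=np.load('pics/f.npz');im,d,K,R,t=[f[k] for k in('im','d','K','R','t')];c=(K,R,t);ok=[]
for cx,cy,y in((504.1,143,5.2),(474,-14,-1.8)):
    Q=Ro.from_euler('z',y,degrees=True); z=[]
    for r in(45,65,85):
        u,v=proj('',(Q.apply([88+r,0,44])+[cx,cy,0])/1000,c)[0].round().astype(int); z.append((R.T@(np.linalg.inv(K)@np.array([u,v,1])*d[v,u]-t))[2]); print(r,im[v,u],z[-1].round(4))
    ok.append(max(z)<.05 and z[2]<z[0]+.001)
print(ok,read_state()['t'])
if all(ok): print(close_job())"
```

```text
45 [149  33  30] 0.0455
65 [222  50  46] 0.0436
85 [208  43  40] 0.0417
45 [228  53  48] 0.0448
65 [228  53  49] 0.0439
85 [227  53  49] 0.0413
[np.True_, np.True_] 35.35
the job is handed in; nothing more can be done
None
```

The job is done and handed in at 35 s: all three burnt-out modules are in the scrap tray, and both good modules (only two were on the mat) sit flush and clamped on nests 1 and 2, leaving nest 3 empty.

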